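# Load the test cartridge, then hold the sample vial over it with tongs

## Robot

A 6-joint arm with a two-finger parallel gripper is mounted at the origin on the work surface. World frame = base frame: x ahead of the robot, y to its left, z up, the work surface at z = 0. Lengths are in m, angles in rad, forces in N, time in s.
With the tool pointing down it reaches from about 0.3 to 0.875 m from the base axis. Payload 6.4 kg.
Tool frame: the origin (TCP) lies between the finger pads; the fingertips stand 8 mm ahead of it and the grasp point (between the pads) lies 11 mm behind it; z points along the fingers, x is the direction in which the jaws open and shut, and the axes are right-handed (so a half turn about z gives the same grasp; the last joint's range is limited). The gripper opens to 85 mm and grips with 20 to 120 N. Pads are 22 mm wide; open, the fingers measure 114 mm over their backs; the gripper's body (76 mm by 85 mm) begins 54 mm behind the grasp point. The pads swing forward as they close: fully open they stand 13 mm farther back than shut.
Start: joints at [1.051, 0.181, 1.607, -0, 1.354, -0.206], TCP at [0.177, 0.547, 0.239] pointing down, gripper open.
Joint ranges: [-2.99, 2.99], [-0.89, 2.07], [0.3, 2.58], [-1.14, 4.28], [0, 2.63], [-3.12, 3.12]. Speed limits (rad/s): [2.57, 2.57, 3.01, 3.14, 3.14, 3.14].

## Interface

Orientations are given as a unit quaternion [w, x, y, z].
In Python, from bench import ctrl gives the robot as it stands.
- The arm moves only by the tool drive_tool, never from a script. Its argument "commands" is a list of rows, each an object of numbers: "gripper": the closure, from 0 (fully open) to 1 (shut); "dx", "dy", "dz": the shift along the tool's x, y, z in cm; "turn": the turn about the tool's z in degrees. A call has 1 to 20 rows; each row is the pose to reach, as a shift and turn from the pose commanded when the call began, along the tool's axes at that moment; what a row does not reach only later rows make up. A row lasts 1/8 s, in which the tool goes at most 62.5 mm and 10.7 degrees, less where a joint would pass 70% of its speed; a pose out of reach is approached as far as the arm can. A call with a gripper value outside its range is refused whole. The fingers move at their own pace and stop on an object; the grip force is fixed at half the most. Time passes only in rows, so rows that repeat a pose let the fingers close. It gives the time, the measured TCP pose, the force and the opening at its end, in the units of the state.
- ctrl.get_obs(): the state, without advancing time (a new reading comes with each control period).
- ctrl.camera(name): name is "side" or "top" or "wrist"; returns a dict with "image" (480x640x3 uint8, red, green, blue), "mtx" (3x3 intrinsics, pixels), "k1" (the pictures are not rectified: a ray, as slopes to the right and down, at radius r is drawn at 1 + k1 r^2 times it, then the intrinsics apply), "R" (3x3) and "t" (3): a world point X has camera coordinates R X + t. Camera axes: x right, y down, z forward; pixel columns grow to the right and rows downward; lengths in m; the calibration is good to about 2 mm. A picture is of the moment at which its call begins. There is no depth.
- ctrl.hand_in(): hands the job in, once; it reports no verdict.
The state is a dict: "time_s": time; "q": joint angles; "dq": joint speeds; "joint_efforts": joint torques, N m; "eef_pos": TCP position; "eef_rot": TCP orientation; "wrist_force": force on the tool from outside, world axes, zero at the start; "torque": the same for the moment, N m; "opening": opening from 0.0 (shut) to 1.0 (fully open).
Only numpy, scipy, OpenCV 4.12 (cv2) and the standard library are available. Lean on these libraries where they do the work, as an engineer would, in place of code of your own. Each camera call takes 0.05 s, during which the arm holds its last target.

## Task

Lay the test cartridge in the reader's pocket and press it down firmly until it sits flush, then let it go. Then pick up the tongs, close them on the sample vial and, never touching the vial with the gripper itself, lift it and finish while still holding it upright in the tongs, straight over the cartridge with its base about 10 cm above the reader's top. Do not knock the vial over, and leave the bottle, the jar and the swab box where they are.

Things in the scene. Friction and masses are not known exactly. Their poses are not given: they have to be found in the camera images.
- reader: Flat white bench reader, 200 (x) x 130 (y) x 36 mm high, fixed to the table. Origin: centre of its underside. Its black-framed display is on the -x part of the top, the cartridge pocket on the +x part; nothing stands more than 2 mm above its top.
- pocket (a point): Centre of the mouth of the reader's pocket, level with the reader's top, 36 mm above the table; axes as the reader's. The pocket is 73 (x) x 33 (y) mm, 10 mm deep, with a 2 mm chamfer round its mouth and a plain rigid floor.
- cartridge: White test cartridge, 40 g, flat on the table: slab 70 (x) x 30 (y) x 10 mm with a grip ridge 36 (x) x 12 (y) mm along the middle of its top, from 10 to 28 mm high. Origin: centre of its underside. Both ends are alike: it may go in either way round. Seated, its slab's top is level with the reader's top and its ridge stands 18 mm proud.
- tongs: Spring tongs on their side on the table, 30 mm high, 0.12 kg. +x points from pivot head (x = -103 mm, 26 mm across) to jaws (end at +119 mm). Origin: underside, midway between two black grips (70 mm along x, 30 mm high), about the centre of mass. Open, the grips' outer faces are 55 mm apart there and toe out 0.04 rad each towards the jaws. Pinch them: 1 mm of squeeze closes the jaws 2 mm.
- tongs_jaw (a point): Point midway between the jaws, 100 mm ahead (+x) of the tongs' origin, 15 mm above their underside. The jaws are shallow-cupped steel plates, 24 mm high (3 to 27 mm above the underside), about 36 mm long; open they are 52 mm apart; when they clasp the 22 mm vial the grips' outer faces are 40 mm apart (parallel when 47 mm apart, jaws 36 mm).
- tongs_left (a joint): Closing angle of each tong arm about the pivot (both move together), rad: 0 = sprung open, 0.075 = closed on the vial, 0.11 = closed on nothing. The spring pushes each grip outward with about 8 N when open, 11 N at 0.04 (half closed, good for carrying them), 14 N at 0.075; squeeze with more.
- vial: Capped sample vial standing upright on the table, a plain cylinder 22 mm in diameter and 55 mm tall (top 15 mm is the grey cap), 30 g. Origin: centre of its base; z along its axis.
- sanitiser: Bystander: clear bottle with black cap, 60 mm diameter, 150 mm tall. Origin: centre of its base.
- jar: Bystander: short white jar, 52 mm diameter, 70 mm tall, wider than the vial. Origin: centre of its base.
- swab_box: Bystander: open cardboard box of paper swab pouches, 90 (x) x 130 (y) mm, about 100 mm tall with its contents. Origin: centre of its underside.

How it is judged:
By the outcome, as a careful person would: the job done as asked, in the order asked, and still so for the second after the job is handed in, while the arm keeps its last pose, push and grip.
It also fails if it takes over 61 s, if anything falls off the work surface, if the arm or the gripper's body presses on something with over 40 N, if the wrist force passes 120 N, or if a joint passes its speed limit or range.

## Working session

There is one attempt and no reset: what is moved stays moved. The work goes in short steps, Python scripts to look and compute and a tool call to move; the robot and the scene stay as the last step left them, time stands still between calls to the robot, and variables do not carry over. Pictures are saved under pics/ and viewed, and the job is handed in when it is done.

Besides the shell and the picture viewer there is one more tool, called after "Emit:" as a command line: name --argument value ..., lists and objects as JSON in quotes. drive_tool: Moves the arm, as the interface text tells. Its arguments: {"type":"object","properties":{"commands":{"type":"array","items":{"type":"object","properties":{"gripper":{"type":"number"},"dx":{"type":"number"},"dy":{"type":"number"},"dz":{"type":"number"},"turn":{"type":"number"}}}}},"required":["commands"]}

```bash
ls; mkdir -p pics; cat > h.py <<'E'
import numpy as np, cv2
from bench import ctrl
def shot(n,fn):
    c=ctrl.camera(n); cv2.imwrite('pics/'+fn,c['image'][:,:,::-1]); np.savez('pics/'+fn[:-4]+'.npz',**{k:np.array(v) for k,v in c.items()}); return c
def load(fn): return dict(np.load('pics/'+fn+'.npz'))
def ray(c,u,v):
    K=np.array(c['mtx']);k1=float(c['k1'])
    d=np.array([(u-K[0,2])/K[0,0],(v-K[1,2])/K[1,1]]);s=d.copy()
    for _ in range(30): s=d/(1+k1*(s@s))
    R=np.array(c['R']);t=np.array(c['t'])
    return -R.T@t, R.T@np.array([s[0],s[1],1])
def onz(c,u,v,z):
    o,d=ray(c,u,v); return o+d*(z-o[2])/d[2]
def proj(c,X):
    p=np.array(c['R'])@np.array(X)+np.array(c['t']); s=p[:2]/p[2]; s=s*(1+float(c['k1'])*(s@s)); K=np.array(c['mtx'])
    return np.array([K[0,0]*s[0]+K[0,2],K[1,1]*s[1]+K[1,2]])
E
python3 - <<'E'
from h import *
for n in ['top','side','wrist']:
    c=shot(n,n+'0.png'); print(n,-np.array(c['R']).T@c['t'],c['k1'],c['mtx'][0][0])
o=ctrl.get_obs(); print(o)
E
```

```text
pics
top [0.4393519  0.01217199 1.15973403] -0.03452532959861289 609.9419777388588
side [ 0.20240653 -0.62764077  0.75308834] -0.12878452563374537 568.3756221185233
wrist [0.10159747 0.5709176  0.37294303] -0.04573036313067109 340.6367237017918
{'time_s': 0.15, 'q': array([ 1.05069969e+00,  1.81376853e-01,  1.60777468e+00, -7.39426571e-06,
        1.35382305e+00, -2.06274714e-01]), 'dq': array([ 5.70699960e-05, -2.80104286e-03, -4.20740883e-03,  4.13184861e-04,
        2.34473075e-03, -5.57516718e-04]), 'joint_efforts': array([ 9.78446733e-04, -4.45259035e+01, -3.51692533e+01, -2.80000831e-04,
        5.71761921e-03, -2.11833657e-05]), 'eef_pos': array([0.17725938, 0.54655535, 0.23858923]), 'eef_rot': array([ 2.86436717e-04,  8.08917178e-01,  5.87922208e-01, -6.28809278e-04]), 'wrist_force': array([ 1.0662006 , -0.13196242, -0.70403032]), 'torque': array([-0.02922054,  0.00848138, -0.00549777]), 'opening': 0.9973923333868256}
```

View pics/top0.png

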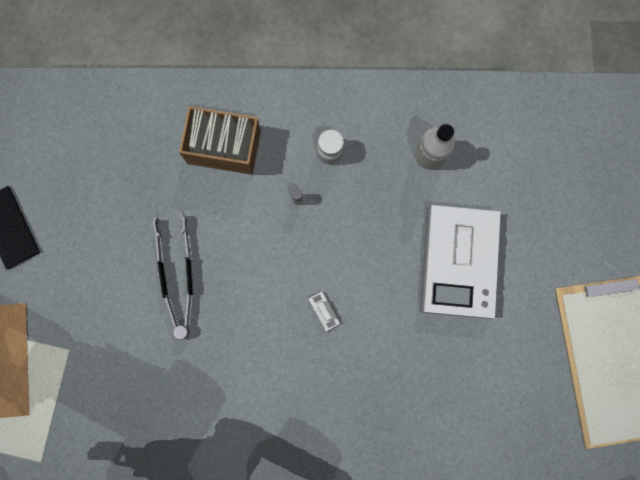

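View pics/side0.png

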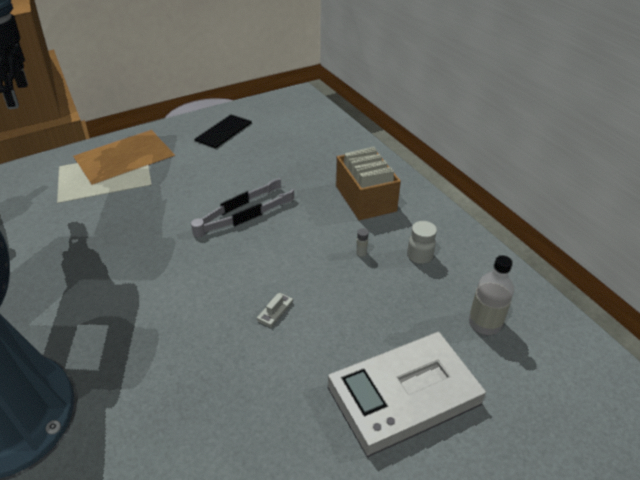

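View pics/wrist0.png

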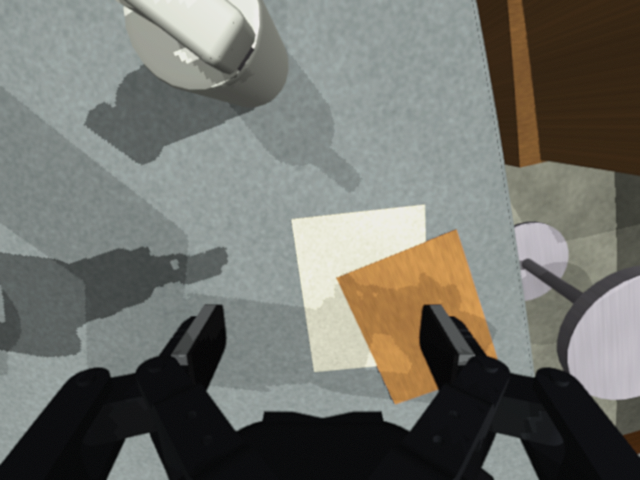

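```bash
python3 - <<'E'
from h import *
c=load('top0'); im=c['image'][:,:,::-1]
def crop(x0,y0,w,h,s): return cv2.resize(im[y0:y0+h,x0:x0+w],None,fx=s,fy=s,interpolation=cv2.INTER_CUBIC)
a=crop(295,280,60,60,6); b=crop(415,195,95,130,4.0); t=crop(135,205,75,140,4); v=crop(275,120,80,90,4)
H=560;W=790;o=np.zeros((600,800,3),np.uint8)
o[:360,:360]=a[:360,:360]
cv2.imwrite('pics/ca.png',a);
z=np.zeros((560,800,3),np.uint8); z[:520,:380]=b; z[:560,400:700]=t; cv2.imwrite('pics/cb.png',z); 
z=np.zeros((360,700,3),np.uint8); z[:360,:360]=a; z[:360,370:690]=v; cv2.imwrite('pics/ca.png',z)
E
```

```text
(no output)
```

View pics/ca.png

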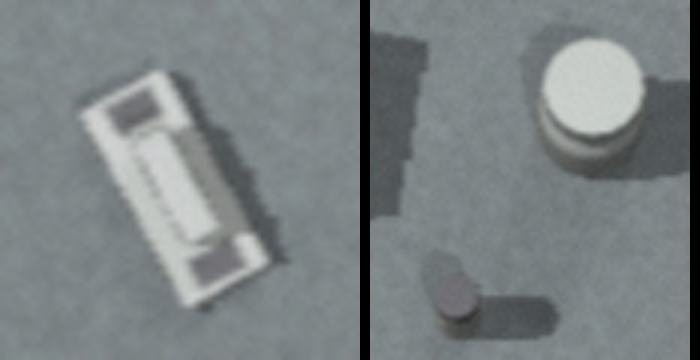

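View pics/cb.png

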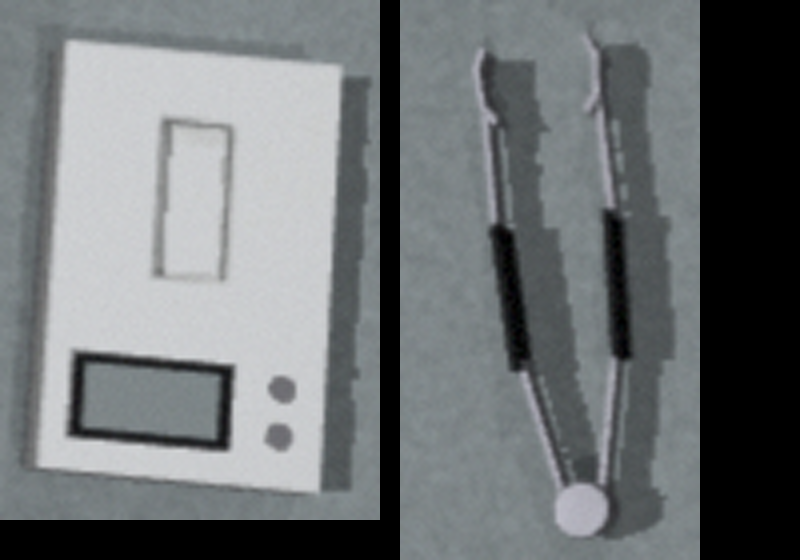

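```bash
cat >> h.py <<'E'
def ang(a,b): return np.degrees(np.arctan2(b[1]-a[1],b[0]-a[0]))
E
python3 - <<'E'
from h import *
np.set_printoptions(precision=4,suppress=True)
c=load('top0')
def P(X,Y,x0,y0,s,z): return onz(c,x0+(X+.5)/s-.5,y0+(Y+.5)/s-.5,z)
C=[P(x,y,295,280,6,.01) for x,y in [(80,113),(162,70),(272,262),(190,306)]]
print('cart',np.mean(C,0),[np.linalg.norm(C[i]-C[(i+1)%4]) for i in range(4)],ang(C[3],C[0]),ang(C[2],C[1]))
R=[P(x,y,415,195,4,.036) for x,y in [(65,40),(342,66),(318,493),(37,467)]]
print('reader',np.mean(R,0),[np.linalg.norm(R[i]-R[(i+1)%4]) for i in range(4)],ang(R[3],R[0]),ang(R[2],R[1]),ang(R[1],R[0])-90)
K=[P(x,y,415,195,4,.036) for x,y in [(162,119),(234,126),(226,280),(153,274)]]
print('pocket',np.mean(K,0),[np.linalg.norm(K[i]-K[(i+1)%4]) for i in range(4)],ang(K[3],K[0]),ang(K[2],K[1]))
h=P(181,510,135,205,4,.03)
g=[P(x,y,135,205,4,.03) for x,y in [(490,226),(512,225),(529,370),(508,371)]] if 0 else [P(x-400,y,135,205,4,.03) for x,y in [(501,226),(519,370),(612,211),(621,358)]]
print('head',h,'grips',g, ang(h,np.mean(g,0)),np.mean(g,0),np.linalg.norm(h-np.mean(g,0)))
s=load('side0')
for u,v,z in [(296,193,.055)]: print(onz(c,u,v,z))
print('vial', P(458-370,298,275,120,4,.055))
print('jar', P(593-370,88,275,120,4,.07))
E
```

```text
cart [ 0.4658 -0.0151  0.01  ] [np.float64(0.02901705440034429), np.float64(0.06879713893395217), np.float64(0.028971695158378538), np.float64(0.06896550017767895)] 30.282538206700078 30.249614000132205
reader [ 0.5599 -0.2709  0.036 ] [np.float64(0.1308024646703886), np.float64(0.1999685247245322), np.float64(0.12955806956257512), np.float64(0.2000367502209839)] -4.709357065438696 -5.06585665595841 -4.871296527649591
pocket [ 0.5901 -0.273   0.036 ] [np.float64(0.033863775613355226), np.float64(0.07259059665341605), np.float64(0.03400598629524291), np.float64(0.0730910587991869)] -4.635670410482356 -4.523331619774079
head [0.4238 0.2496 0.03  ] grips [array([0.5544, 0.2918, 0.03  ]), array([0.4876, 0.2807, 0.03  ]), array([0.562 , 0.2402, 0.03  ]), array([0.4936, 0.2335, 0.03  ])] 6.795246982189718 [0.5244 0.2616 0.03  ] 0.10130523079370861
[0.6808 0.0388 0.055 ]
vial [0.6787 0.0377 0.055 ]
jar [ 0.775  -0.0238  0.07  ]
```

```bash
cat >> h.py <<'E'
from scipy.spatial.transform import Rotation as Ro
def cur():
    o=ctrl.get_obs(); q=o['eef_rot']; R=Ro.from_quat([q[1],q[2],q[3],q[0]]).as_matrix()
    return np.array(o['eef_pos']),R,o
def go(x,y,z,a):
    p,R,o=cur(); d=R.T@(np.array([x,y,z])-p)*100
    a0=np.degrees(np.arctan2(R[1,0],R[0,0]))
    t=(-(a-a0)+180)%360-180
    print('pos',p.round(4),'xang',round(a0,2),'tilt',R[:,2].round(4),'-> dx %.2f dy %.2f dz %.2f turn %.1f'%(*d,t),'t',o['time_s'],'F',np.round(o['wrist_force'],1),'open',round(o['opening'],3))
E
python3 -c "
from h import *
go(.466,-.015,.13,120.3)"
```

```text
pos [0.1773 0.5466 0.2386] xang 72.02 tilt [-7.0e-04 -1.2e-03 -1.0e+00] -> dx -44.48 dy 44.80 dz 10.91 turn -48.3 t 0.15 F [ 1.1 -0.1 -0.7] open 0.997
```

Emit:
drive_tool --commands '[{"dx": -44.48, "dy": 44.8, "dz": 10.9, "turn": -48.3, "gripper": 0.3}, {"dx": -44.48, "dy": 44.8, "dz": 10.9, "turn": -48.3, "gripper": 0.3}, {"dx": -44.48, "dy": 44.8, "dz": 10.9, "turn": -48.3, "gripper": 0.3}, {"dx": -44.48, "dy": 44.8, "dz": 10.9, "turn": -48.3, "gripper": 0.3}, {"dx": -44.48, "dy": 44.8, "dz": 10.9, "turn": -48.3, "gripper": 0.3}, {"dx": -44.48, "dy": 44.8, "dz": 10.9, "turn": -48.3, "gripper": 0.3}, {"dx": -44.48, "dy": 44.8, "dz": 10.9, "turn": -48.3, "gripper": 0.3}, {"dx": -44.48, "dy": 44.8, "dz": 10.9, "turn": -48.3, "gripper": 0.3}, {"dx": -44.48, "dy": 44.8, "dz": 10.9, "turn": -48.3, "gripper": 0.3}, {"dx": -44.48, "dy": 44.8, "dz": 10.9, "turn": -48.3, "gripper": 0.3}, {"dx": -44.48, "dy": 44.8, "dz": 10.9, "turn": -48.3, "gripper": 0.3}, {"dx": -44.48, "dy": 44.8, "dz": 10.9, "turn": -48.3, "gripper": 0.3}, {"dx": -44.48, "dy": 44.8, "dz": 10.9, "turn": -48.3, "gripper": 0.3}, {"dx": -44.48, "dy": 44.8, "dz": 10.9, "turn": -48.3, "gripper": 0.3}]'

```text
time_s: 1.9
eef_pos: [0.4658, -0.0132, 0.1303]
eef_rot: [-0.0, 0.497, 0.868, 0.0]
wrist_force: [0.2, 0.5, 0.3]
opening: 0.699
```

```bash
python3 -c "
from h import *
shot('wrist','w1.png')
go(.466,-.015,.03,120.3)"
```

```text
pos [ 0.4659 -0.0132  0.1304] xang 120.42 tilt [ 1.e-04  1.e-04 -1.e+00] -> dx -0.16 dy -0.08 dz 10.04 turn 0.1 t 1.95 F [-0.3  0.7 -0.5] open 0.705
```

View pics/w1.png

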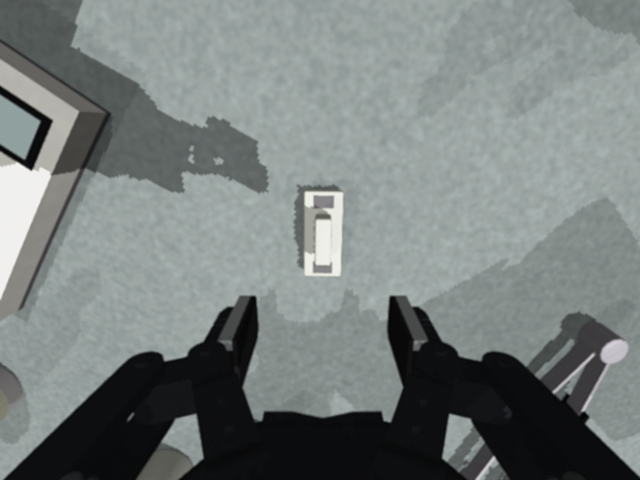

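```bash
python3 - <<'E'
from h import *
np.set_printoptions(precision=4,suppress=True)
c=load('w1'); im=c['image']
m=(im.min(2)>175).astype(np.uint8)
m[:, :280]=0;m[:,370:]=0;m[290:]=0
m=cv2.morphologyEx(m,cv2.MORPH_CLOSE,np.ones((25,25)))
k,_=cv2.findContours(m,0,1); k=max(k,key=cv2.contourArea); r=cv2.minAreaRect(k); b=cv2.boxPoints(r); print(r)
W=np.array([onz(c,u,v,.01) for u,v in b]); print(W,W.mean(0),[np.linalg.norm(W[i]-W[(i+1)%4]) for i in range(4)],[ang(W[i],W[(i+1)%4]) for i in range(4)])
z=cv2.resize(im[180:290,280:370,::-1],None,fx=5,fy=5,interpolation=cv2.INTER_CUBIC); cv2.imwrite('pics/w1c.png',z)
E
```

```text
((323.3680725097656, 233.94326782226562), (38.04222869873047, 84.45843505859375), 0.8951737284660339)
[[ 0.5036 -0.0093  0.01  ]
 [ 0.4427 -0.0425  0.01  ]
 [ 0.4286 -0.0175  0.01  ]
 [ 0.4884  0.0178  0.01  ]] [ 0.4658 -0.0129  0.01  ] [np.float64(0.06935278532510501), np.float64(0.02864929161438848), np.float64(0.06941416196411272), np.float64(0.0310640755444459)] [np.float64(-151.41757482411637), np.float64(119.46757683579848), np.float64(30.57647853083385), np.float64(-60.63691524529814)]
```

View pics/w1c.png

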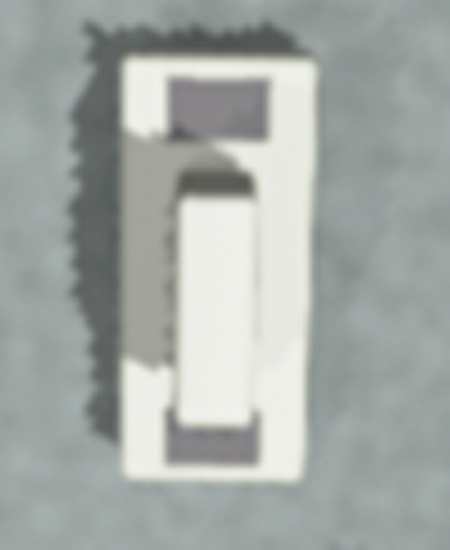

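Emit:
drive_tool --commands '[{"dx": -0.07, "dz": 4, "gripper": 0.6}, {"dx": -0.07, "dz": 7, "gripper": 0.65}, {"dx": -0.07, "dz": 9, "gripper": 0.65}, {"dx": -0.07, "dz": 10.0, "gripper": 0.65}, {"dx": -0.07, "dz": 10.0, "gripper": 0.65}, {"dx": -0.07, "dz": 10.5, "gripper": 0.65}, {"dx": -0.07, "dz": 10.8, "gripper": 0.65}, {"dx": -0.07, "dz": 10.8, "gripper": 0.65}]'

```text
invalid input at $.commands[0]: expected keys gripper, dx, dy, dz, turn
```

```bash
python3 -c "
from h import *
shot('wrist','w2.png');
go(.466,-.014,.021,120.3)"
```

```text
pos [ 0.466  -0.0133  0.1305] xang 120.42 tilt [ 3.e-04 -0.e+00 -1.e+00] -> dx -0.06 dy -0.04 dz 10.95 turn 0.1 t 2.0 F [ 0.1 -0.2  0.3] open 0.697
```

View pics/w2.png

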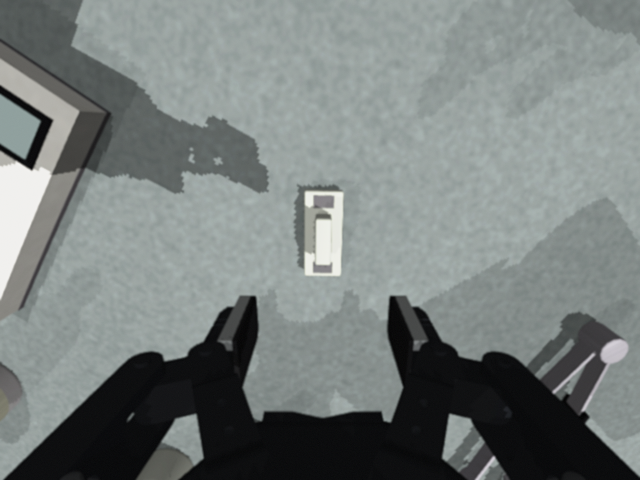

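The call was refused (all keys are required in every row), so the arm did not move; the picture shows the same view as before. Resending with all keys.

Emit:
drive_tool --commands '[{"dx": -0.07, "dy": 0, "turn": 0, "dz": 4, "gripper": 0.6}, {"dx": -0.07, "dy": 0, "turn": 0, "dz": 7, "gripper": 0.65}, {"dx": -0.07, "dy": 0, "turn": 0, "dz": 9, "gripper": 0.65}, {"dx": -0.07, "dy": 0, "turn": 0, "dz": 10.0, "gripper": 0.65}, {"dx": -0.07, "dy": 0, "turn": 0, "dz": 10.0, "gripper": 0.65}, {"dx": -0.07, "dy": 0, "turn": 0, "dz": 10.5, "gripper": 0.65}, {"dx": -0.07, "dy": 0, "turn": 0, "dz": 10.8, "gripper": 0.65}, {"dx": -0.07, "dy": 0, "turn": 0, "dz": 10.8, "gripper": 0.65}]'

```text
time_s: 3.0
eef_pos: [0.4667, -0.0151, 0.0224]
eef_rot: [0.0, 0.498, 0.867, 0.0]
wrist_force: [-0.1, -0.3, 1.0]
opening: 0.353
```

```bash
python3 -c "
from h import *
shot('wrist','w3.png');
go(.466,-.014,.021,120.3)"
```

```text
pos [ 0.4668 -0.0151  0.0225] xang 120.32 tilt [ 3.e-04 -1.e-04 -1.e+00] -> dx 0.13 dy -0.01 dz 0.15 turn 0.0 t 3.05 F [-0.7 -0.5  0.3] open 0.349
```

View pics/w3.png

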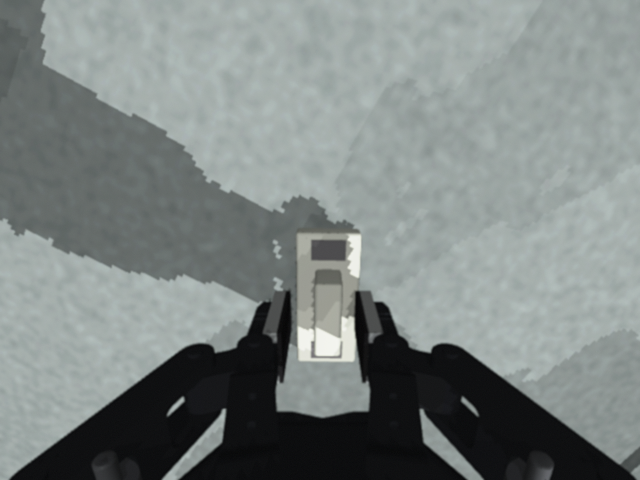

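Emit:
drive_tool --commands '[{"dx": 0.05, "dy": 0, "turn": 0, "dz": 0.1, "gripper": 0.65}, {"dx": 0.05, "dy": 0, "turn": 0, "dz": 0.1, "gripper": 0.9}, {"dx": 0.05, "dy": 0, "turn": 0, "dz": 0.1, "gripper": 1}, {"dx": 0.05, "dy": 0, "turn": 0, "dz": 0.1, "gripper": 1}, {"dx": 0.05, "dy": 0, "turn": 0, "dz": 0.1, "gripper": 1}]'

```text
time_s: 3.68
eef_pos: [0.4667, -0.0147, 0.0215]
eef_rot: [0.0, 0.498, 0.867, 0.0]
wrist_force: [-0.5, -1.4, 4.4]
opening: 0.122
```

```bash
python3 -c "
from h import *
c=shot('wrist','w4.png');
go(.466,-.014,.1,120.3)
p=cur()[0];print(proj(c,[p[0],p[1],.028]))"
```

```text
pos [ 0.4666 -0.0147  0.0215] xang 120.32 tilt [ 5.e-04 -2.e-04 -1.e+00] -> dx 0.09 dy -0.02 dz -7.85 turn 0.0 t 3.725 F [-1.  -0.1  4.9] open 0.117
[323.91937461 323.40723731]
```

View pics/w4.png

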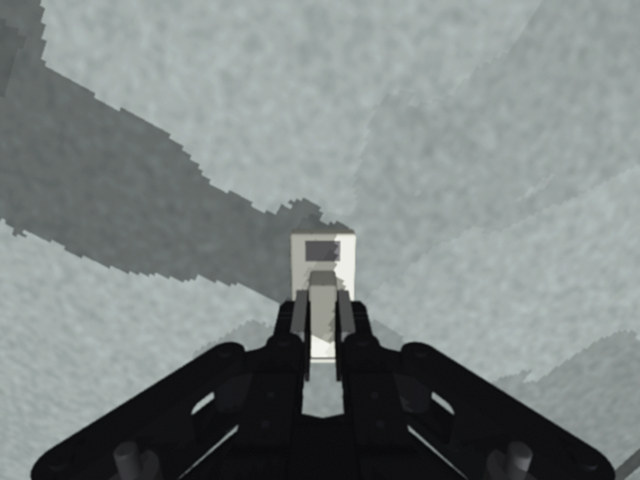

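```bash
python3 - <<'E'
from h import *
p,R,o=cur()
c=load('w4')
for (u,v,z) in [(323,235,.01),(323,363,.01),(323,274,.028),(323,358,.028),(291,240,.01),(355,240,.01)]:
    print(u,v,(R.T@(onz(c,u,v,z)-p)*1000).round(1))
im=c['image'];z=cv2.resize(im[220:380,270:380,::-1],None,fx=4,fy=4,interpolation=cv2.INTER_CUBIC); cv2.imwrite('pics/w4c.png',z)
E
```

```text
323 235 [ -0.3 -34.3  11.5]
323 363 [-0.3 34.8 11.5]
323 274 [ -0.4 -23.2  -6.5]
323 358 [-0.4 17.9 -6.5]
291 240 [-14.8 -32.   11.5]
355 240 [ 14.1 -32.   11.5]
```

View pics/w4c.png

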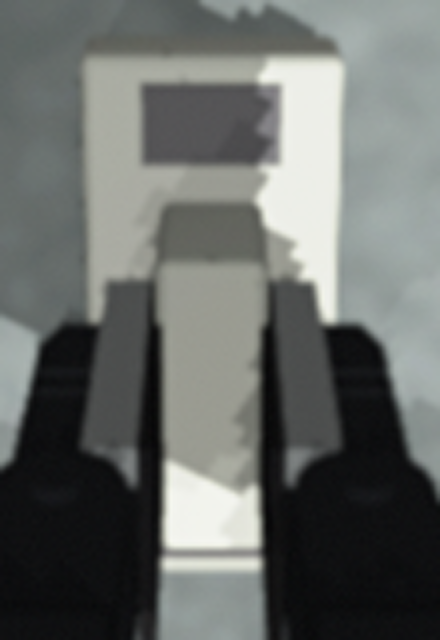

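```bash
python3 -c "
from h import *
go(.590,-.273,.11,85.4)"
```

```text
pos [ 0.4666 -0.0147  0.0215] xang 120.32 tilt [ 5.e-04 -2.e-04 -1.e+00] -> dx -28.53 dy -2.39 dz -8.84 turn 34.9 t 3.725 F [-1.  -0.1  4.9] open 0.117
```

Emit:
drive_tool --commands '[{"dx": 0, "dy": 0, "turn": 0, "dz": -3, "gripper": 1}, {"dx": 0, "dy": 0, "turn": 0, "dz": -8.85, "gripper": 1}, {"dx": -5, "dy": -0.4, "turn": 8, "dz": -8.85, "gripper": 1}, {"dx": -10, "dy": -0.8, "turn": 16, "dz": -8.85, "gripper": 1}, {"dx": -15, "dy": -1.2, "turn": 24, "dz": -8.85, "gripper": 1}, {"dx": -20, "dy": -1.6, "turn": 30, "dz": -8.85, "gripper": 1}, {"dx": -25, "dy": -2, "turn": 34.9, "dz": -8.85, "gripper": 1}, {"dx": -28.5, "dy": -2.4, "turn": 34.9, "dz": -8.85, "gripper": 1}, {"dx": -28.5, "dy": -2.4, "turn": 34.9, "dz": -8.85, "gripper": 1}, {"dx": -28.5, "dy": -2.4, "turn": 34.9, "dz": -8.85, "gripper": 1}, {"dx": -28.5, "dy": -2.4, "turn": 34.9, "dz": -8.85, "gripper": 1}]'

```text
time_s: 5.1
eef_pos: [0.589, -0.2713, 0.1094]
eef_rot: [-0.001, 0.734, 0.679, -0.0]
wrist_force: [-0.3, 0.0, -0.6]
opening: 0.119
```

```bash
python3 -c "
from h import *
c=shot('wrist','w5.png');
go(.590,-.273,.11,85.4)"
```

```text
pos [ 0.5892 -0.2714  0.1096] xang 85.48 tilt [-6.e-04  6.e-04 -1.e+00] -> dx -0.15 dy 0.09 dz -0.04 turn 0.1 t 5.15 F [-0.8 -0.1  0.6] open 0.118
```

View pics/w5.png

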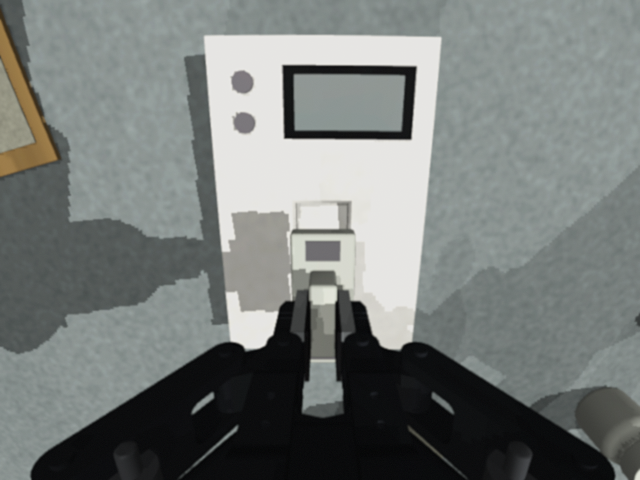

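```bash
python3 - <<'E'
from h import *
np.set_printoptions(precision=4,suppress=True)
p,R,o=cur()
c=load('w5'); g=c['image'].min(2).astype(float)
def edge(prof,th):  # first crossing below th
    i=np.argmax(prof<th); return i-1+(prof[i-1]-th)/(prof[i-1]-prof[i])
L=[];Rr=[];T=[]
for v in range(50,200,3):
    L.append((240-edge(g[v,240::-1] if 0 else g[v,260::-1],180)+20,v) if False else (225-edge(g[v,225::-1],180),v))
    Rr.append((425+edge(g[v,425:],185),v) if v<150 else (410+edge(g[v,410:],185),v))
for u in range(215,430,5): T.append((u,50-edge(g[50::-1,u],180)))
def line(P):
    W=np.array([onz(c,u,v,.036) for u,v in P])[:,:2]; m=np.median(W,0)
    vx,vy,x0,y0=cv2.fitLine(W.astype(np.float32),cv2.DIST_HUBER,0,1e-4,1e-4).ravel()
    return np.array([x0,y0]),np.array([vx,vy])
res=[]
for n,P in (('L',L),('R',Rr),('T',T)):
    q,d=line(P); a=np.degrees(np.arctan2(d[1],d[0])); print(n,q,a); res.append((q,d,a))
a=np.radians(-4.7); ex=np.array([np.cos(a),np.sin(a)]);ey=np.array([-ex[1],ex[0]])
print('width',(res[1][0]-res[0][0])@ey,'mid y',(res[1][0]+res[0][0])@ey/2,'back x',res[2][0]@ex)
my=(res[1][0]+res[0][0])@ey/2; bx=res[2][0]@ex
print('pocket guess +30mm?:', (bx+.1+.03)*ex+my*ey, 'tcp in reader axes',p[:2]@ex,p[:2]@ey,'bx',bx,'my',my)
for u,v in [(296,201),(351,201),(284,66),(417,66),(412,139),(284,139)]:
    w=onz(c,u,v,.036)[:2]; print(u,v,'rx',w@ex-bx,'ry',w@ey-my)
t=load('top0')
z=cv2.resize(c['image'][190:300,270:380,::-1],None,fx=5,fy=5,interpolation=cv2.INTER_CUBIC); cv2.imwrite('pics/w5c.png',z)
E
```

```text
L [ 0.5088 -0.3306] -4.8792305
R [ 0.5069 -0.1999] -4.898124
T [ 0.4594 -0.2723] 85.13799
width 0.13004939602919566 mid y -0.22274183123402488 back x 0.4802163272224452
pocket guess +30mm?: [ 0.5899 -0.272 ] tcp in reader axes 0.6094977199325585 -0.22223803061964204 bx 0.4802163272224452 my -0.22274183123402488
296 201 rx 0.09228140414327424 ry -0.016034255192177355
351 201 rx 0.09220278850871033 ry 0.018045770633985214
284 66 rx 0.015878164193831867 ry -0.021246461883792672
417 66 rx 0.015376354838823658 ry 0.05291393035674055
412 139 rx 0.05489907486619805 ry 0.053054160804251904
284 139 rx 0.05525027025255025 ry -0.02235148386251057
```

View pics/w5c.png

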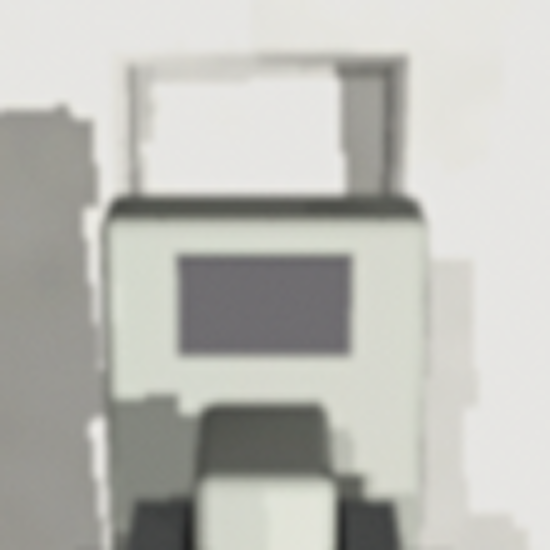

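```bash
python3 -c "
from h import *
go(.5898,-.2717,.062,85.12)"
```

```text
pos [ 0.5892 -0.2714  0.1096] xang 85.48 tilt [-6.e-04  6.e-04 -1.e+00] -> dx -0.02 dy 0.06 dz 4.76 turn 0.4 t 5.15 F [-0.8 -0.1  0.6] open 0.118
```

Emit:
drive_tool --commands '[{"dx": 0.1, "dy": 0, "turn": 0.4, "dz": 2, "gripper": 1}, {"dx": 0.1, "dy": 0, "turn": 0.4, "dz": 3.5, "gripper": 1}, {"dx": 0.1, "dy": 0, "turn": 0.4, "dz": 4.5, "gripper": 1}, {"dx": 0.1, "dy": 0, "turn": 0.4, "dz": 4.7, "gripper": 1}, {"dx": 0.1, "dy": 0, "turn": 0.4, "dz": 4.7, "gripper": 1}, {"dx": 0.1, "dy": 0, "turn": 0.4, "dz": 4.7, "gripper": 1}]'

```text
time_s: 5.9
eef_pos: [0.5901, -0.2721, 0.0634]
eef_rot: [0.001, 0.737, 0.676, 0.0]
wrist_force: [-0.0, -1.0, 0.6]
opening: 0.123
```

```bash
python3 -c "
from h import *
c=shot('wrist','w6.png');shot('side','s6.png')
go(.5898,-.2717,.06,85.12)
z=cv2.resize(c['image'][190:330,250:400,::-1],None,fx=4,fy=4,interpolation=cv2.INTER_CUBIC); cv2.imwrite('pics/w6c.png',z)
"
```

```text
pos [ 0.59   -0.272   0.0634] xang 85.02 tilt [ 9.e-04 -6.e-04 -1.e+00] -> dx 0.03 dy -0.02 dz 0.34 turn -0.1 t 6.0 F [ 0.4 -0.  -0.9] open 0.122
```

View pics/w6.png

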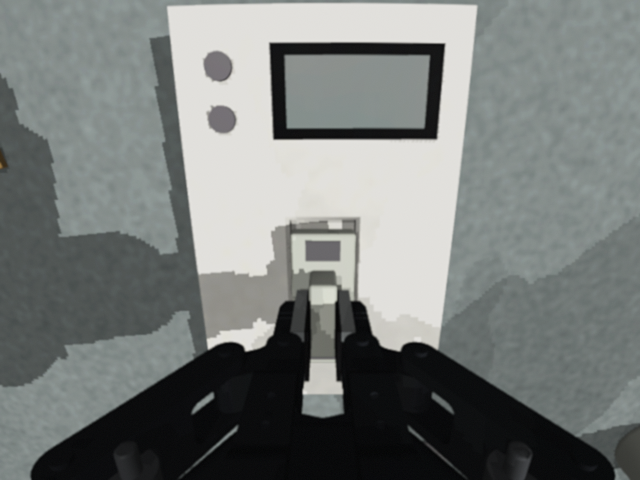

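View pics/w6c.png

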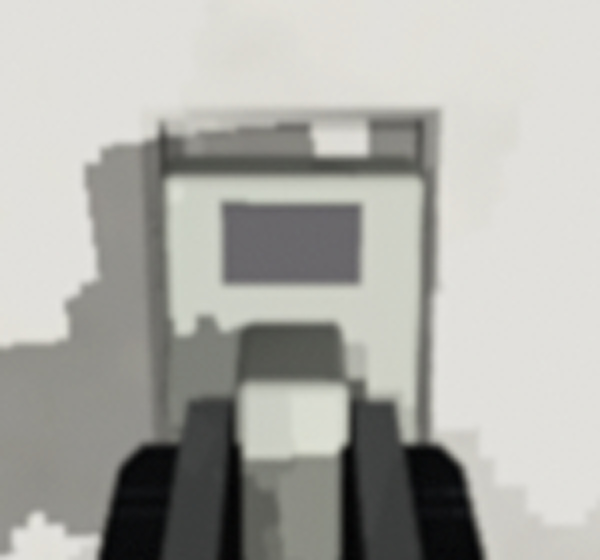

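View pics/s6.png

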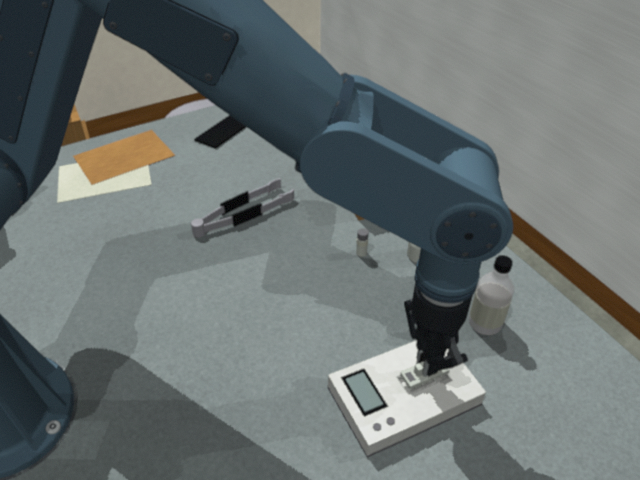

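```bash
python3 - <<'E'
from h import *
p,R,o=cur(); c=load('w6')
for n,u,v,z in [('slab top front',324,190+174/4,p[2]-.0115),('slab bot front',324,190+157/4,p[2]-.0215),('pocket outer',324,190+108/4,.036),('pocket inner?',324,190+121/4,.034),
 ('pL outer',250+147/4,190+140/4,.036),('pR outer',250+440/4,190+140/4,.036),('sL',250+165/4,190+185/4,p[2]-.0115),('sR',250+424/4,190+185/4,p[2]-.0115)]:
    print(n,(R.T@(onz(c,u,v,z)-p)*1000).round(1))
E
```

```text
slab top front [  0.3 -34.7  11.5]
slab bot front [  0.4 -33.7  21.5]
pocket outer [  0.4 -38.2  27.4]
pocket inner? [  0.4 -36.1  29.4]
pL outer [-18.  -34.2  27.4]
pR outer [ 18.2 -34.2  27.4]
sL [-14.4 -33.4  11.5]
sR [ 14.7 -33.4  11.5]
```

Emit:
drive_tool --commands '[{"dx": 0, "dy": 0, "turn": 0, "dz": 0.5, "gripper": 1}, {"dx": 0, "dy": 0, "turn": 0, "dz": 0.9, "gripper": 1}, {"dx": 0, "dy": 0, "turn": 0, "dz": 1.2, "gripper": 1}, {"dx": 0, "dy": 0, "turn": 0, "dz": 1.4, "gripper": 1}, {"dx": 0, "dy": 0, "turn": 0, "dz": 1.5, "gripper": 1}, {"dx": 0, "dy": 0, "turn": 0, "dz": 1.6, "gripper": 1}]'

```text
time_s: 6.75
eef_pos: [0.5896, -0.2717, 0.0476]
eef_rot: [-0.0, 0.737, 0.676, -0.0]
wrist_force: [-4.1, 0.9, 9.9]
opening: 0.114
```

```bash
python3 -c "
from h import *
go(.59,-.272,.0475,85.12)
"
```

```text
pos [ 0.5896 -0.2717  0.0476] xang 85.03 tilt [-3.e-04  1.e-04 -1.e+00] -> dx -0.02 dy 0.04 dz 0.01 turn -0.1 t 6.75 F [-4.1  0.9  9.9] open 0.114
```

Emit:
drive_tool --commands '[{"dx": 0, "dy": 0, "turn": 0, "dz": 0.1, "gripper": 1}, {"dx": 0, "dy": 0, "turn": 0, "dz": 0.15, "gripper": 1}, {"dx": 0, "dy": 0, "turn": 0, "dz": 0.15, "gripper": 1}]'

```text
time_s: 7.12
eef_pos: [0.5896, -0.2717, 0.0475]
eef_rot: [-0.0, 0.737, 0.676, -0.0]
wrist_force: [-7.6, 3.9, 15.1]
opening: 0.116
```

Emit:
drive_tool --commands '[{"dx": 0, "dy": 0, "turn": 0, "dz": 0.2, "gripper": 1}, {"dx": 0, "dy": 0, "turn": 0, "dz": 0.4, "gripper": 1}, {"dx": 0, "dy": 0, "turn": 0, "dz": 0.4, "gripper": 1}, {"dx": 0, "dy": 0, "turn": 0, "dz": 0.4, "gripper": 1}]'

```text
time_s: 7.62
eef_pos: [0.5897, -0.2717, 0.0475]
eef_rot: [-0.0, 0.737, 0.676, -0.0]
wrist_force: [-19.9, 10.4, 40.6]
opening: 0.119
```

```bash
python3 -c "
from h import *
c=shot('wrist','w7.png')
go(.59,-.272,.0475,85.12)
z=cv2.resize(c['image'][190:330,250:400,::-1],None,fx=4,fy=4,interpolation=cv2.INTER_CUBIC); cv2.imwrite('pics/w7c.png',z)
"
```

```text
pos [ 0.5897 -0.2718  0.0474] xang 85.07 tilt [-1.e-03 -3.e-04 -1.e+00] -> dx -0.02 dy 0.03 dz -0.01 turn -0.1 t 7.675 F [-19.1  10.2  41.4] open 0.12
```

View pics/w7c.png

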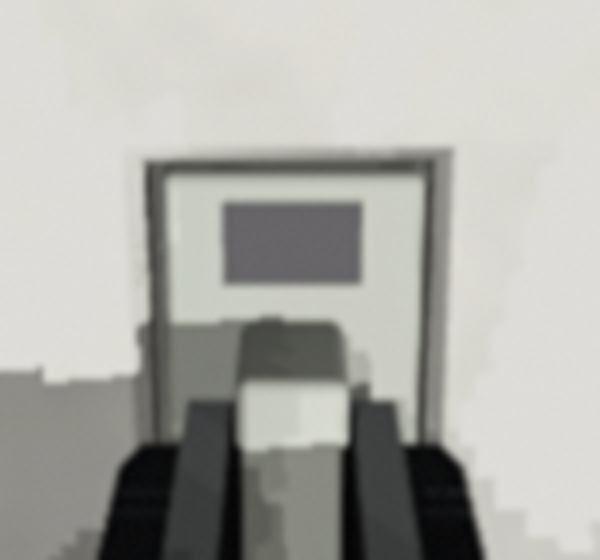

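Emit:
drive_tool --commands '[{"dx": 0, "dy": 0, "turn": 0, "dz": -0.5, "gripper": 1}, {"dx": 0, "dy": 0, "turn": 0, "dz": -0.6, "gripper": 1}, {"dx": 0, "dy": 0, "turn": 0, "dz": -0.6, "gripper": 0.7}, {"dx": 0, "dy": 0, "turn": 0, "dz": -0.6, "gripper": 0.6}, {"dx": 0, "dy": 0, "turn": 0, "dz": -0.6, "gripper": 0.6}, {"dx": 0, "dy": 0, "turn": 0, "dz": -2, "gripper": 0.6}, {"dx": 0, "dy": 0, "turn": 0, "dz": -5, "gripper": 0.4}, {"dx": 0, "dy": 0, "turn": 0, "dz": -7, "gripper": 0.2}, {"dx": 0, "dy": 0, "turn": 0, "dz": -7, "gripper": 0}, {"dx": 0, "dy": 0, "turn": 0, "dz": -7, "gripper": 0}]'

```text
time_s: 8.93
eef_pos: [0.5892, -0.2715, 0.1107]
eef_rot: [-0.0, 0.737, 0.676, -0.0]
wrist_force: [0.3, -0.1, -0.2]
opening: 1.002
```

```bash
python3 -c "
from h import *
c=shot('wrist','w8.png')
go(.525,.262,.14,96.8)
z=cv2.resize(c['image'][150:400,220:420,::-1],None,fx=3,fy=3,interpolation=cv2.INTER_CUBIC)[:600]; cv2.imwrite('pics/w8c.png',z)
"
```

```text
pos [ 0.5889 -0.2713  0.1101] xang 85.02 tilt [-0.0016  0.0011 -1.    ] -> dx 52.57 dy -11.00 dz -2.92 turn -11.8 t 8.975 F [-1.4  0.1 -1.4] open 1.004
```

View pics/w8c.png

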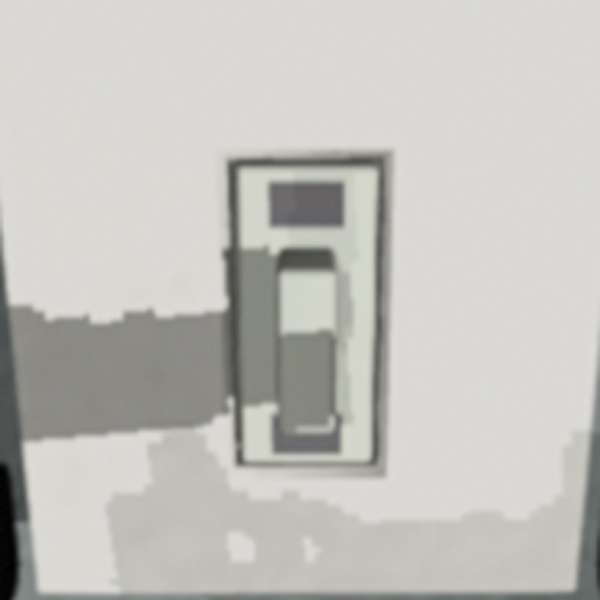

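Emit:
drive_tool --commands '[{"dx": 52.5, "dy": -11, "turn": -11.8, "dz": -5, "gripper": 0}, {"dx": 52.5, "dy": -11, "turn": -11.8, "dz": -5, "gripper": 0}, {"dx": 52.5, "dy": -11, "turn": -11.8, "dz": -5, "gripper": 0}, {"dx": 52.5, "dy": -11, "turn": -11.8, "dz": -5, "gripper": 0}, {"dx": 52.5, "dy": -11, "turn": -11.8, "dz": -5, "gripper": 0}, {"dx": 52.5, "dy": -11, "turn": -11.8, "dz": -5, "gripper": 0}, {"dx": 52.5, "dy": -11, "turn": -11.8, "dz": -5, "gripper": 0}, {"dx": 52.5, "dy": -11, "turn": -11.8, "dz": -5, "gripper": 0}, {"dx": 52.5, "dy": -11, "turn": -11.8, "dz": -5, "gripper": 0}, {"dx": 52.5, "dy": -11, "turn": -11.8, "dz": -5, "gripper": 0}, {"dx": 52.5, "dy": -11, "turn": -11.8, "dz": -5, "gripper": 0}, {"dx": 52.5, "dy": -11, "turn": -11.8, "dz": -5, "gripper": 0}]'

```text
time_s: 10.48
eef_pos: [0.5257, 0.2595, 0.1606]
eef_rot: [-0.0, 0.664, 0.747, -0.001]
wrist_force: [0.5, 0.5, -0.1]
opening: 1.0
```

```bash
python3 -c "
from h import *
c=shot('wrist','w9.png')
go(.525,.262,.03,96.8)
"
```

```text
pos [0.5258 0.2595 0.1608] xang 96.71 tilt [-8.e-04 -4.e-04 -1.e+00] -> dx 0.27 dy -0.04 dz 13.08 turn -0.1 t 10.525 F [ 0.6 -0.5  0.3] open 0.998
```

View pics/w9.png

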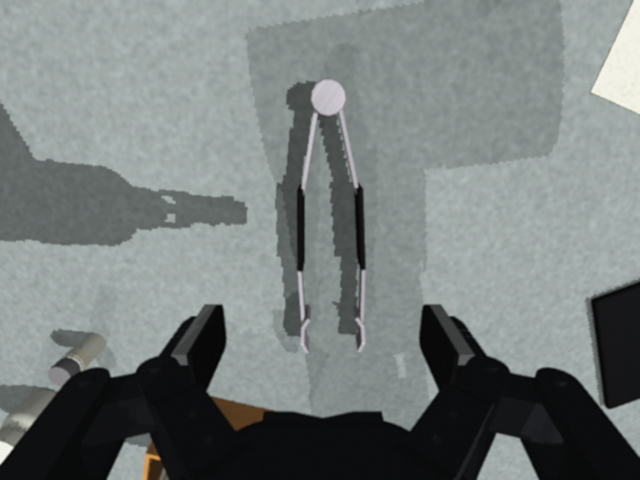

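```bash
python3 - <<'E'
from h import *
np.set_printoptions(precision=4,suppress=True)
p,R,o=cur()
c=load('w9'); im=c['image']
m=(im.max(2)<45).astype(np.uint8); m[300:]=0; m[:150]=0; m[:,:290]=0; m[:,380:]=0
n,l,s,ce=cv2.connectedComponentsWithStats(m); G=[]
for i in range(1,n):
    if s[i,4]>80:
        r=cv2.minAreaRect(np.argwhere(l==i)[:,::-1].astype(np.float32)); 
        ys,xs=np.where(l==i); f=np.polyfit(ys,xs,1)
        # outer edges
        a=onz(c,np.polyval(f,ys.min()),ys.min(),.03);b=onz(c,np.polyval(f,ys.max()+1),ys.max()+1,.03)
        print(ce[i],r,a,b,np.linalg.norm(a-b),ang(a,b)); G+=[a,b]
g=np.mean(G,0)
h=onz(c,328,97,.03); j=(onz(c,305,352,.027)+onz(c,361,351,.027))/2
print('g',g,'h',h,'j',j, ang(h,g),ang(h,j),np.linalg.norm(h-g),np.linalg.norm(h-j))
print('tongs in tool', R.T@(g-p))
v=onz(c,63,372,.055);print('vial',v)
E
```

```text
[300.0188 227.6309] ((300.0, 227.5), (85.0, 6.0), 90.0) [0.4902 0.2371 0.03  ] [0.5624 0.2447 0.03  ] 0.07263142891522237 6.048129034133431
[359.3208 226.7307] ((359.21417236328125, 227.06869506835938), (82.09314727783203, 7.955657005310059), 87.79740142822266) [0.4856 0.2822 0.03  ] [0.5546 0.2952 0.03  ] 0.0702195612892208 10.657349592592562
g [0.5232 0.2648 0.03  ] h [0.424  0.2513 0.03  ] j [0.6414 0.2827 0.027 ] 7.77458385064025 8.218001129851316 0.10011907006260164 0.21971644781797037
tongs in tool [ 0.0057 -0.0018  0.1308]
vial [0.6736 0.0452 0.055 ]
```

```bash
python3 -c "
from h import *
go(.525,.2645,.03,98.1)
"
```

```text
pos [0.5258 0.2595 0.1608] xang 96.71 tilt [-8.e-04 -4.e-04 -1.e+00] -> dx 0.51 dy -0.01 dz 13.08 turn -1.4 t 10.525 F [ 0.6 -0.5  0.3] open 0.998
```

Emit:
drive_tool --commands '[{"dx": 0.4, "dy": 0, "turn": -1.4, "dz": 4, "gripper": 0}, {"dx": 0.4, "dy": 0, "turn": -1.4, "dz": 8, "gripper": 0}, {"dx": 0.4, "dy": 0, "turn": -1.4, "dz": 9.5, "gripper": 0}, {"dx": 0.4, "dy": 0, "turn": -1.4, "dz": 10.5, "gripper": 0}, {"dx": 0.4, "dy": 0, "turn": -1.4, "dz": 10.5, "gripper": 0}, {"dx": 0.4, "dy": 0, "turn": -1.4, "dz": 10.5, "gripper": 0}]'

```text
time_s: 11.28
eef_pos: [0.5262, 0.265, 0.0577]
eef_rot: [0.001, 0.655, 0.756, 0.001]
wrist_force: [0.2, 0.7, 0.8]
opening: 1.003
```

```bash
python3 -c "
from h import *
c=shot('wrist','w10.png')
go(.525,.2645,.016,98.1)
"
```

```text
pos [0.5262 0.2651 0.0577] xang 98.22 tilt [ 2.3e-03  6.0e-04 -1.0e+00] -> dx -0.04 dy -0.14 dz 4.17 turn 0.1 t 11.325 F [-0.  -0.2  0.2] open 0.999
```

View pics/w10.png

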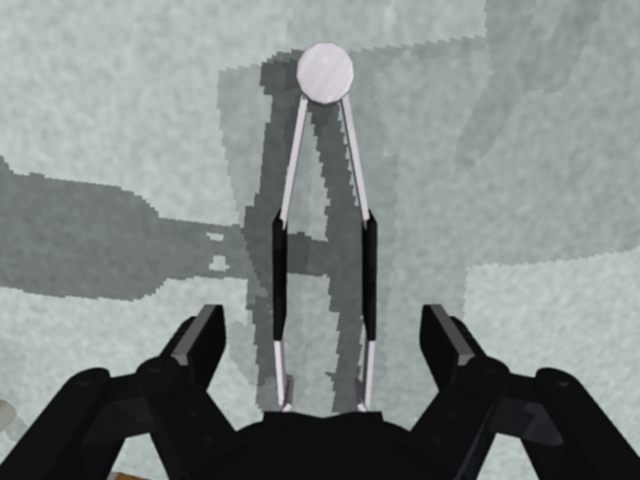

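```bash
python3 - <<'E'
from h import *
p,R,o=cur(); c=load('w10')
for n,u,v,z in [('head',325,72,.03),('gl top',282,220,.03),('gl bot',281,335,.03),('gr top',371,222,.03),('gr bot',371,336,.03)]: print(n,(R.T@(onz(c,u,v,z)-p)*1000).round(1))
E
```

```text
head [   0.7 -103.4   27.5]
gl top [-20.3 -36.8  27.6]
gl bot [-23.5  29.   27.8]
gr top [ 23.5 -35.8  27.6]
gr bot [26.5 29.8 27.8]
```

Emit:
drive_tool --commands '[{"dx": 0.1, "dy": 0, "turn": 0, "dz": 2.5, "gripper": 0}, {"dx": 0.1, "dy": 0, "turn": 0, "dz": 3.7, "gripper": 0}, {"dx": 0.1, "dy": 0, "turn": 0, "dz": 4.1, "gripper": 0}, {"dx": 0.1, "dy": 0, "turn": 0, "dz": 4.1, "gripper": 0}, {"dx": 0.1, "dy": 0, "turn": 0, "dz": 4.1, "gripper": 0.2}, {"dx": 0.1, "dy": 0, "turn": 0, "dz": 4.1, "gripper": 0.3}, {"dx": 0.1, "dy": 0, "turn": 0, "dz": 4.1, "gripper": 0.35}, {"dx": 0.1, "dy": 0, "turn": 0, "dz": 4.1, "gripper": 0.4}, {"dx": 0.1, "dy": 0, "turn": 0, "dz": 4.1, "gripper": 0.44}, {"dx": 0.1, "dy": 0, "turn": 0, "dz": 4.1, "gripper": 0.44}, {"dx": 0.1, "dy": 0, "turn": 0, "dz": 4.1, "gripper": 0.44}]'

```text
time_s: 12.7
eef_pos: [0.5261, 0.2662, 0.0169]
eef_rot: [0.001, 0.655, 0.756, 0.001]
wrist_force: [-1.2, -0.9, 8.7]
opening: 0.562
```

```bash
python3 -c "
from h import *
c=shot('wrist','w11.png');shot('top','t11.png')
go(.525,.2645,.09,98.1)
"
```

```text
pos [0.5261 0.2662 0.0168] xang 98.23 tilt [ 2.2e-03  6.0e-04 -1.0e+00] -> dx -0.15 dy -0.11 dz -7.32 turn 0.1 t 12.8 F [-1.9 -0.3  8.3] open 0.565
```

View pics/w11.png

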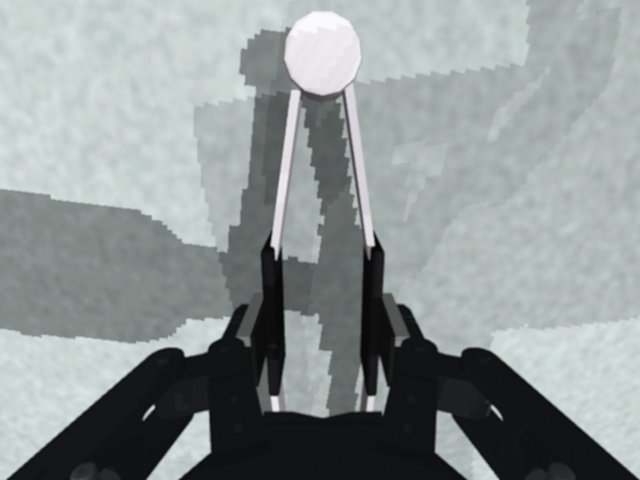

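Emit:
drive_tool --commands '[{"dx": 0, "dy": 0, "turn": 0, "dz": -0.5, "gripper": 0.45}, {"dx": 0, "dy": 0, "turn": 0, "dz": -2, "gripper": 0.45}, {"dx": 0, "dy": 0, "turn": 0, "dz": -5, "gripper": 0.45}, {"dx": 0, "dy": 0, "turn": 0, "dz": -8, "gripper": 0.45}, {"dx": 0, "dy": 0, "turn": 0, "dz": -8, "gripper": 0.45}, {"dx": 0, "dy": 0, "turn": 0, "dz": -8, "gripper": 0.45}]'

```text
time_s: 13.55
eef_pos: [0.5245, 0.2656, 0.0948]
eef_rot: [-0.0, 0.655, 0.756, -0.0]
wrist_force: [-0.0, 0.2, -1.3]
opening: 0.548
```

```bash
python3 -c "
from h import *
c=shot('wrist','w12.png');shot('top','t12.png');shot('side','s12.png')
go(.525,.2645,.09,98.1)
"
```

```text
pos [0.524  0.2655 0.0938] xang 98.22 tilt [-2.6e-03 -7.0e-04 -1.0e+00] -> dx -0.11 dy 0.09 dz 0.38 turn 0.1 t 13.7 F [ 0.4 -0.1 -0.5] open 0.552
```

View pics/w12.png

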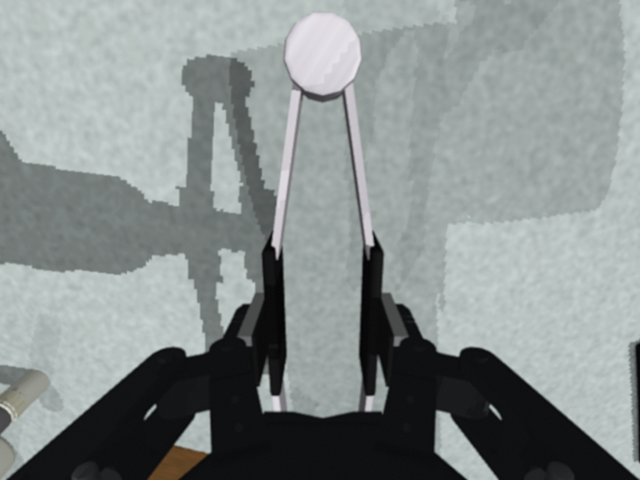

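View pics/t12.png

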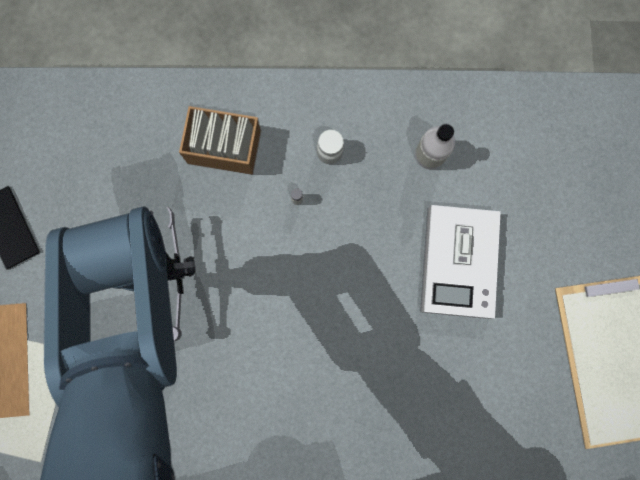

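View pics/s12.png

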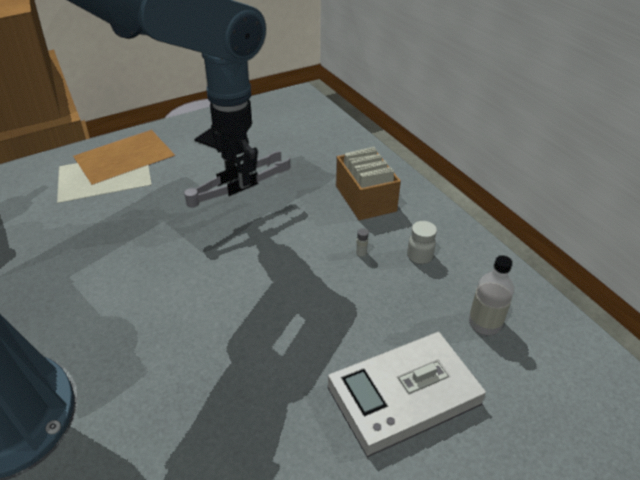

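```bash
python3 - <<'E'
from h import *
t=load('t12')['image'];s=load('s12')['image']
a=cv2.resize(t[170:215,275:320,::-1],None,fx=8,fy=8,interpolation=cv2.INTER_CUBIC)
b=cv2.resize(s[220:265,340:385,::-1],None,fx=8,fy=8,interpolation=cv2.INTER_CUBIC)
cv2.imwrite('pics/v12.png',np.hstack([a,b]))
E
```

```text
(no output)
```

View pics/v12.png

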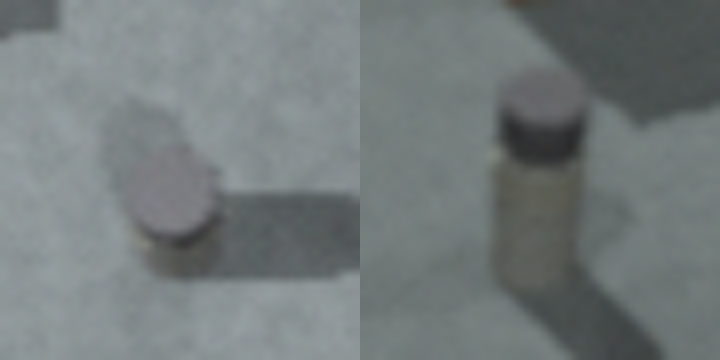

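```bash
python3 - <<'E'
from h import *
np.set_printoptions(precision=4,suppress=True)
t=load('t12');s=load('s12')
f=lambda x,y,x0,y0:(x0+(x+.5)/8-.5,y0+(y+.5)/8-.5)
print(onz(t,*f(174,193,275,170),.055)); print(onz(s,*f(544-360,97,340,220),.055)); print('base',onz(s,*f(534-360,263,340,220),0))
o1,d1=ray(t,*f(174,193,275,170));o2,d2=ray(s,*f(184,97,340,220))
A=np.stack([d1,-d2],1);k=np.linalg.lstsq(A,o2-o1,rcond=None)[0];print(o1+d1*k[0],o2+d2*k[1])
w=load('w9')
cap=cv2.resize(w['image'][320:420,20:140,::-1],None,fx=6,fy=6,interpolation=cv2.INTER_CUBIC); cv2.imwrite('pics/v9.png',cap)
E
```

```text
[0.6795 0.0383 0.055 ]
[0.6796 0.0404 0.055 ]
base [0.6811 0.0416 0.    ]
[0.679  0.0382 0.057 ] [0.6783 0.0386 0.0569]
```

View pics/v9.png

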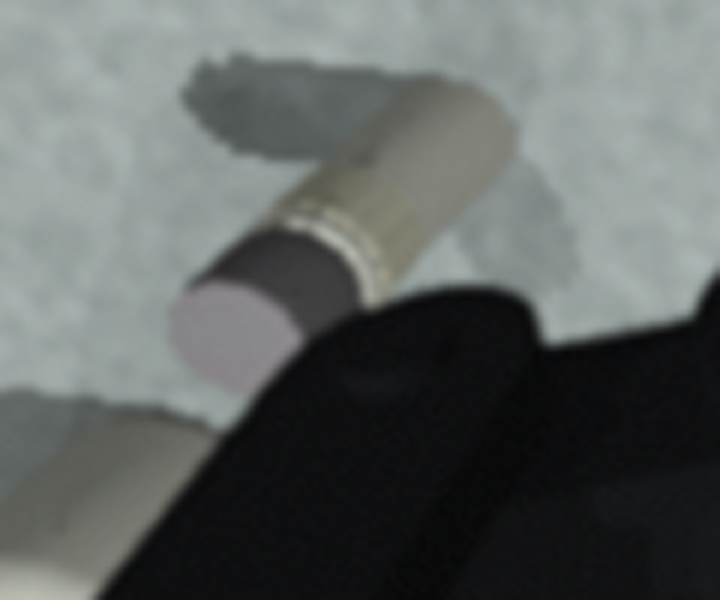

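```bash
python3 - <<'E'
from h import *
np.set_printoptions(precision=4,suppress=True)
print(onz(load('w9'),59.4,376,.055))
for f,P in (('w11',np.array([.5261,.2662,.0168])),('w12',np.array([.524,.2655,.0938]))):
    c=load(f); p,R,o=cur(); z=P[2]+.0132
    for u,v in [(322.5,53),(297,93),(349,93),(277,240),(371,240)]: print(f,(R.T@(onz(c,u,v,z)-P)*1000).round(1))
# top view jaw
t=load('t12')
a=cv2.resize(t['image'][195:345,140:215,::-1],None,fx=4,fy=4,interpolation=cv2.INTER_CUBIC)
s=load('s12');b=cv2.resize(s['image'][135:235,170:310,::-1],None,fx=3.4,fy=3.4,interpolation=cv2.INTER_CUBIC)
z=np.zeros((600,800,3),np.uint8); z[:a.shape[0],:a.shape[1]]=a; z[:b.shape[0],310:310+b.shape[1]]=b; cv2.imwrite('pics/t12c.png',z)
E
```

```text
[0.6786 0.0411 0.055 ]
w11 [  -0.5 -103.2  -12.9]
w11 [ -8.9 -91.1 -13. ]
w11 [  8.3 -91.1 -13. ]
w11 [-17.5 -40.  -13.1]
w11 [ 17.7 -40.  -13.1]
w12 [  -0.4 -102.9  -12.9]
w12 [ -8.9 -90.7 -13. ]
w12 [  8.5 -90.7 -13. ]
w12 [-17.6 -39.1 -13.1]
w12 [ 18.  -39.1 -13.1]
```

View pics/t12c.png

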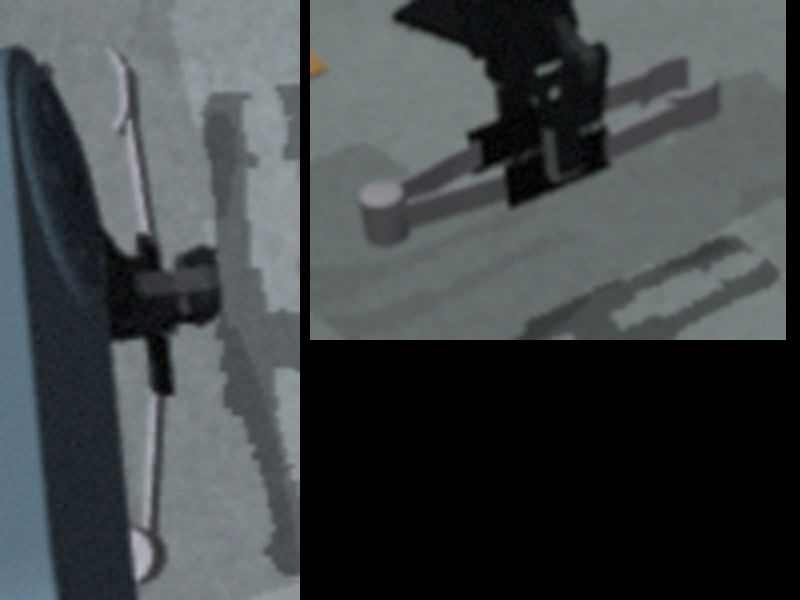

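```bash
python3 -c "
from h import *
go(.525,.0395,.06,90)
"
```

```text
pos [0.524  0.2655 0.0938] xang 98.22 tilt [-2.6e-03 -7.0e-04 -1.0e+00] -> dx -22.38 dy -3.12 dz 3.40 turn 8.2 t 13.7 F [ 0.4 -0.1 -0.5] open 0.552
```

Emit:
drive_tool --commands '[{"dx": -2, "dy": -0.3, "turn": 0.8, "dz": 0, "gripper": 0.45}, {"dx": -5, "dy": -0.7, "turn": 2, "dz": 0, "gripper": 0.45}, {"dx": -8, "dy": -1.1, "turn": 3, "dz": 0, "gripper": 0.45}, {"dx": -11, "dy": -1.5, "turn": 4, "dz": 0.5, "gripper": 0.45}, {"dx": -14, "dy": -2, "turn": 5, "dz": 1, "gripper": 0.45}, {"dx": -17, "dy": -2.4, "turn": 6, "dz": 1.5, "gripper": 0.45}, {"dx": -20, "dy": -2.8, "turn": 7, "dz": 2.2, "gripper": 0.45}, {"dx": -21.8, "dy": -3.1, "turn": 8.2, "dz": 3, "gripper": 0.45}, {"dx": -22.4, "dy": -3.1, "turn": 8.2, "dz": 3.4, "gripper": 0.45}, {"dx": -22.4, "dy": -3.1, "turn": 8.2, "dz": 3.4, "gripper": 0.45}, {"dx": -22.4, "dy": -3.1, "turn": 8.2, "dz": 3.4, "gripper": 0.45}]'

```text
time_s: 15.08
eef_pos: [0.5265, 0.0404, 0.0614]
eef_rot: [-0.0, 0.707, 0.708, 0.0]
wrist_force: [0.4, 0.0, -1.0]
opening: 0.552
```

```bash
python3 -c "
from h import *
shot('wrist','w13.png');shot('top','t13.png');shot('side','s13.png')
go(.525,.0395,.025,90)
t=load('t13')
a=cv2.resize(t['image'][160:360,250:380,::-1],None,fx=3,fy=3,interpolation=cv2.INTER_CUBIC)
s=load('s13');b=cv2.resize(s['image'][180:330,240:400,::-1],None,fx=2.5,fy=2.5,interpolation=cv2.INTER_CUBIC)
z=np.zeros((600,800,3),np.uint8); z[:a.shape[0],:a.shape[1]]=a; z[:b.shape[0],400:400+b.shape[1]]=b; cv2.imwrite('pics/t13c.png',z)
"
```

```text
pos [0.5265 0.0404 0.0615] xang 90.09 tilt [ 5.e-04  0.e+00 -1.e+00] -> dx -0.09 dy -0.15 dz 3.65 turn 0.1 t 15.225 F [-0.4  0.1 -1.3] open 0.552
```

View pics/t13c.png

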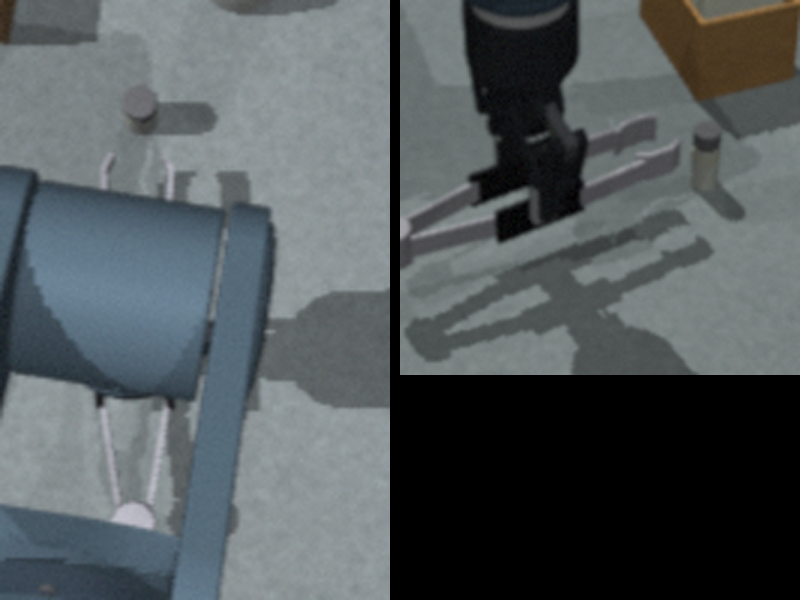

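View pics/w13.png

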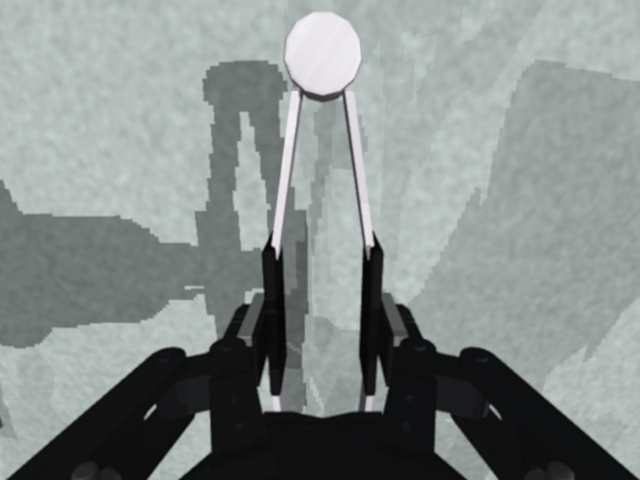

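```bash
python3 - <<'E'
from h import *
t=load('t13')
a=cv2.resize(t['image'][175:220,270:320,::-1],None,fx=12,fy=12,interpolation=cv2.INTER_CUBIC); cv2.imwrite('pics/t13d.png',a)
E
```

```text
(no output)
```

View pics/t13d.png

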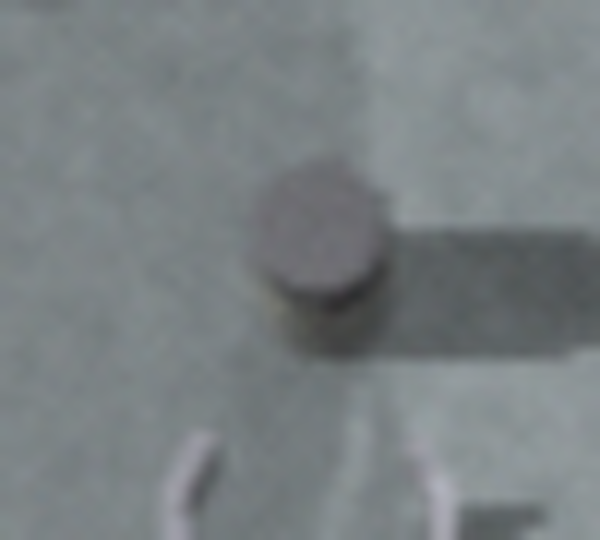

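```bash
python3 - <<'E'
from h import *
t=load('t13')
f=lambda x,y:(270+(x+.5)/12-.5,175+(y+.5)/12-.5)
for n,x,y,z in [('tipL',205,435,.0717),('tipR',412,442,.0717),('bowL',172,500,.0717),('bowR',443,500,.0717),('cap',319,227,.055)]: print(n,onz(t,*f(x,y),z).round(4))
E
```

```text
tipL [0.6441 0.055  0.0717]
tipR [0.6433 0.0238 0.0717]
bowL [0.634  0.0599 0.0717]
bowR [0.6344 0.019  0.0717]
cap [0.6799 0.0386 0.055 ]
```

Emit:
drive_tool --commands '[{"dx": -0.05, "dy": 0, "turn": 0, "dz": 1.5, "gripper": 0.45}, {"dx": -0.05, "dy": 0, "turn": 0, "dz": 3, "gripper": 0.45}, {"dx": -0.05, "dy": 0, "turn": 0, "dz": 3.5, "gripper": 0.45}, {"dx": -0.05, "dy": 0, "turn": 0, "dz": 3.6, "gripper": 0.45}, {"dx": -0.05, "dy": 0, "turn": 0, "dz": 3.6, "gripper": 0.45}]'

```text
time_s: 15.85
eef_pos: [0.5266, 0.0391, 0.0254]
eef_rot: [0.0, 0.707, 0.707, 0.0]
wrist_force: [-0.3, -0.5, -1.6]
opening: 0.554
```

```bash
python3 -c "
from h import *
shot('side','s14.png')
go(.581,.0397,.025,90)
s=load('s14');b=cv2.resize(s['image'][180:330,240:420,::-1],None,fx=4,fy=4,interpolation=cv2.INTER_CUBIC)
cv2.imwrite('pics/s14c.png',b)
"
```

```text
pos [0.5267 0.0391 0.0256] xang 90.02 tilt [ 6.e-04 -1.e-04 -1.e+00] -> dx 0.06 dy 5.43 dz 0.06 turn 0.0 t 15.9 F [-0.   0.2 -0.7] open 0.555
```

View pics/s14c.png

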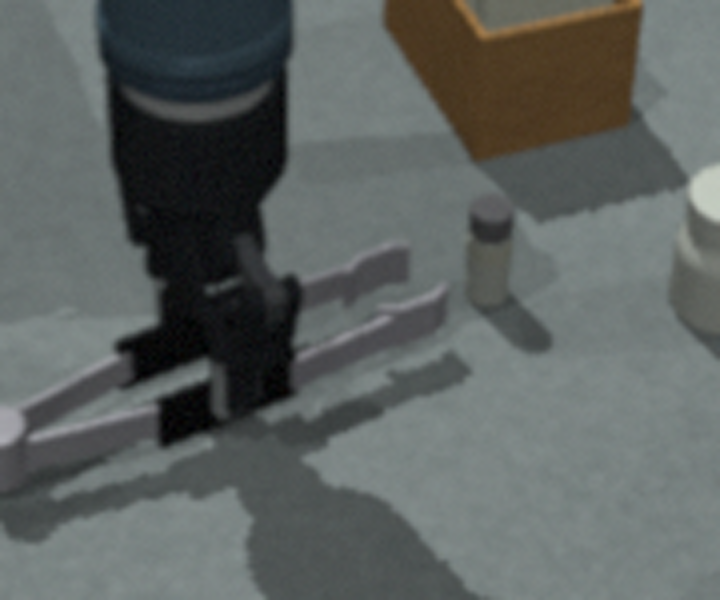

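Emit:
drive_tool --commands '[{"dx": 0.05, "dy": 0.6, "turn": 0, "dz": 0, "gripper": 0.45}, {"dx": 0.05, "dy": 1.4, "turn": 0, "dz": 0, "gripper": 0.45}, {"dx": 0.05, "dy": 2.2, "turn": 0, "dz": 0, "gripper": 0.45}, {"dx": 0.05, "dy": 3, "turn": 0, "dz": 0, "gripper": 0.45}, {"dx": 0.05, "dy": 3.8, "turn": 0, "dz": 0, "gripper": 0.45}, {"dx": 0.05, "dy": 4.5, "turn": 0, "dz": 0, "gripper": 0.45}, {"dx": 0.05, "dy": 5.1, "turn": 0, "dz": 0, "gripper": 0.45}, {"dx": 0.05, "dy": 5.4, "turn": 0, "dz": 0, "gripper": 0.45}, {"dx": 0.05, "dy": 5.4, "turn": 0, "dz": 0, "gripper": 0.45}, {"dx": 0.05, "dy": 5.4, "turn": 0, "dz": 0, "gripper": 0.45}]'

```text
time_s: 17.15
eef_pos: [0.5801, 0.0397, 0.0252]
eef_rot: [-0.0, 0.707, 0.707, -0.0]
wrist_force: [-0.2, -0.7, -1.5]
opening: 0.554
```

```bash
python3 -c "
from h import *
shot('side','s15.png');shot('top','t15.png')
go(.581,.0397,.025,90)
s=load('s15');b=cv2.resize(s['image'][200:290,300:420,::-1],None,fx=5,fy=5,interpolation=cv2.INTER_CUBIC)
cv2.imwrite('pics/s15c.png',b)
t=load('t15');b=cv2.resize(t['image'][170:230,265:325,::-1],None,fx=10,fy=10,interpolation=cv2.INTER_CUBIC)
cv2.imwrite('pics/t15c.png',b)
"
```

```text
pos [0.5801 0.0397 0.0253] xang 90.02 tilt [-2.e-04  0.e+00 -1.e+00] -> dx -0.00 dy 0.09 dz 0.03 turn 0.0 t 17.25 F [-0.  -0.4 -0.9] open 0.552
```

View pics/s15c.png

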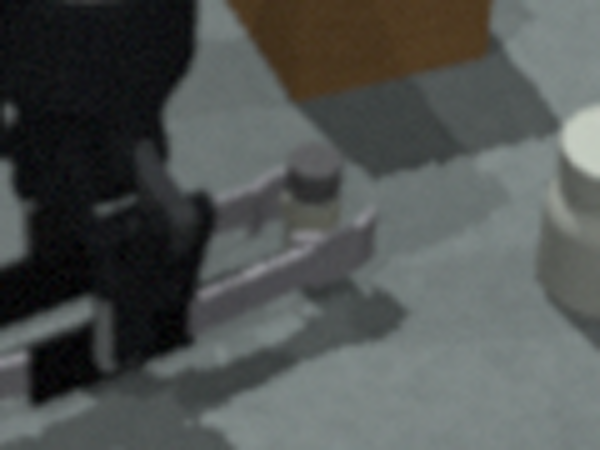

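View pics/t15c.png

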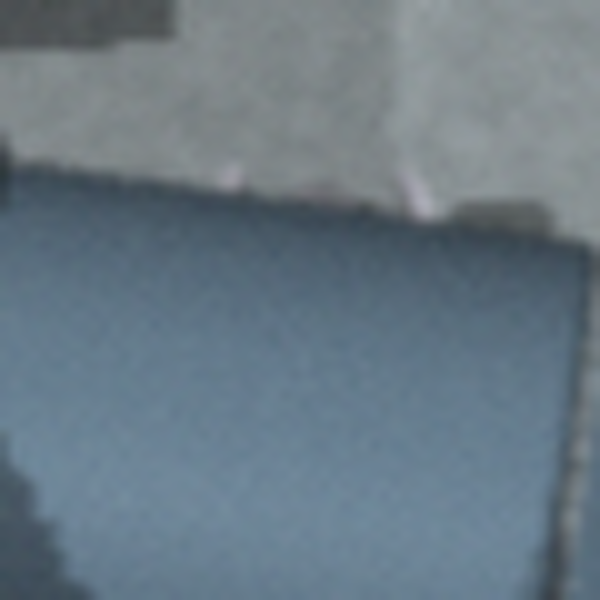

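Emit:
drive_tool --commands '[{"dx": 0, "dy": 0, "turn": 0, "dz": 0, "gripper": 0.47}, {"dx": 0, "dy": 0, "turn": 0, "dz": 0, "gripper": 0.49}, {"dx": 0, "dy": 0, "turn": 0, "dz": 0, "gripper": 0.51}, {"dx": 0, "dy": 0, "turn": 0, "dz": 0, "gripper": 0.53}, {"dx": 0, "dy": 0, "turn": 0, "dz": 0, "gripper": 0.55}, {"dx": 0, "dy": 0, "turn": 0, "dz": 0, "gripper": 0.58}, {"dx": 0, "dy": 0, "turn": 0, "dz": 0, "gripper": 0.65}, {"dx": 0, "dy": 0, "turn": 0, "dz": 0, "gripper": 0.8}, {"dx": 0, "dy": 0, "turn": 0, "dz": 0, "gripper": 0.8}]'

```text
time_s: 18.38
eef_pos: [0.5804, 0.0397, 0.0253]
eef_rot: [0.0, 0.707, 0.707, 0.0]
wrist_force: [-0.7, 1.1, -0.3]
opening: 0.452
```

```bash
python3 -c "
from h import *
shot('side','s16.png');shot('wrist','w16.png')
go(.581,.0397,.025,90)
s=load('s16');b=cv2.resize(s['image'][200:290,300:420,::-1],None,fx=5,fy=5,interpolation=cv2.INTER_CUBIC)
cv2.imwrite('pics/s16c.png',b)
"
```

```text
pos [0.5803 0.0397 0.0253] xang 90.02 tilt [-0. -0. -1.] -> dx 0.00 dy 0.07 dz 0.03 turn 0.0 t 18.475 F [-0.1 -0.  -0.7] open 0.448
```

View pics/s16c.png

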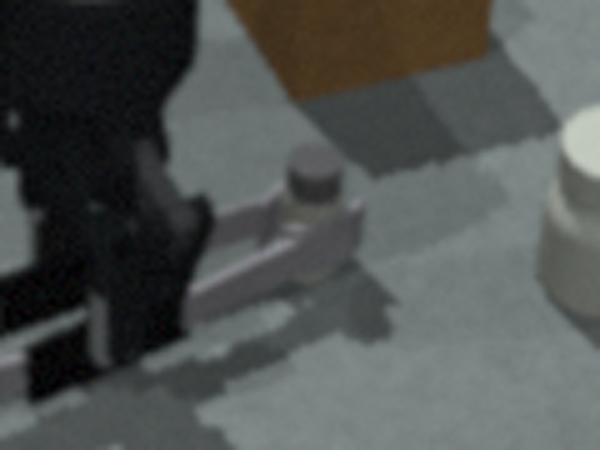

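View pics/w16.png

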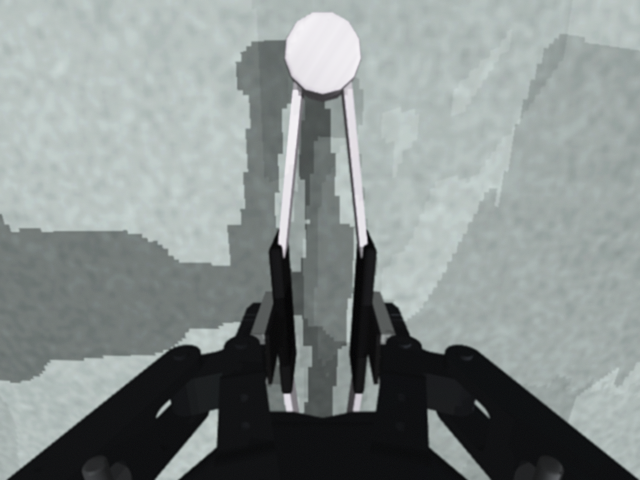

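Emit:
drive_tool --commands '[{"dx": 0, "dy": 0, "turn": 0, "dz": -0.3, "gripper": 0.8}, {"dx": 0, "dy": 0, "turn": 0, "dz": -0.8, "gripper": 0.8}, {"dx": 0, "dy": 0, "turn": 0, "dz": -1.6, "gripper": 0.8}, {"dx": 0, "dy": 0, "turn": 0, "dz": -2.6, "gripper": 0.8}, {"dx": 0, "dy": 0, "turn": 0, "dz": -3.6, "gripper": 0.8}, {"dx": 0, "dy": 0, "turn": 0, "dz": -4, "gripper": 0.8}, {"dx": 0, "dy": 0, "turn": 0, "dz": -4, "gripper": 0.8}]'

```text
time_s: 19.35
eef_pos: [0.5806, 0.0396, 0.0658]
eef_rot: [0.0, 0.707, 0.707, 0.0]
wrist_force: [-0.2, 0.7, -1.1]
opening: 0.453
```

```bash
python3 -c "
from h import *
shot('side','s17.png')
go(.581,.0397,.165,90)
s=load('s17');b=cv2.resize(s['image'][170:290,280:420,::-1],None,fx=5,fy=5,interpolation=cv2.INTER_CUBIC)
cv2.imwrite('pics/s17c.png',b)
"
```

```text
pos [0.5803 0.0397 0.0654] xang 90.02 tilt [ 2.e-04 -0.e+00 -1.e+00] -> dx 0.00 dy 0.07 dz -9.96 turn 0.0 t 19.4 F [ 0.5  0.3 -2.1] open 0.448
```

View pics/s17c.png

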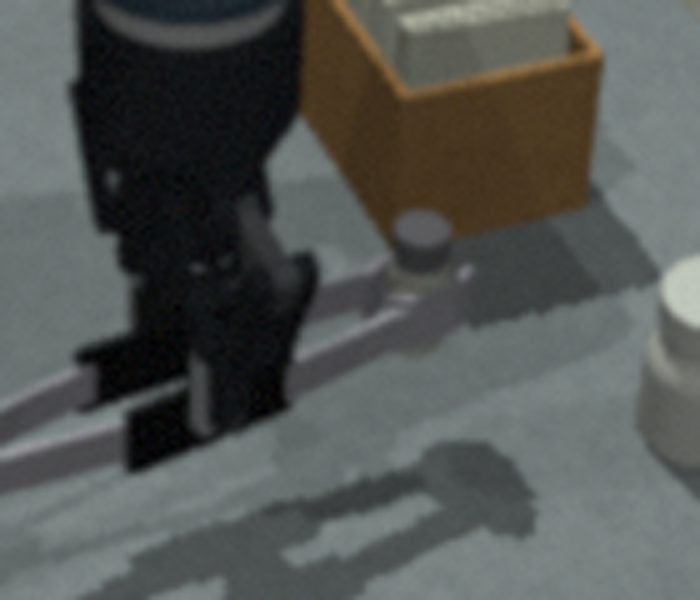

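Emit:
drive_tool --commands '[{"dx": 0, "dy": 0, "turn": 0, "dz": -1, "gripper": 0.8}, {"dx": 0, "dy": 0, "turn": 0, "dz": -2.5, "gripper": 0.8}, {"dx": -0.7, "dy": -0.2, "turn": 0, "dz": -4, "gripper": 0.8}, {"dx": -2, "dy": -0.6, "turn": 0, "dz": -5.5, "gripper": 0.8}, {"dx": -4, "dy": -1.2, "turn": 0, "dz": -7, "gripper": 0.8}, {"dx": -6.3, "dy": -1.8, "turn": 0, "dz": -8.4, "gripper": 0.8}, {"dx": -8.8, "dy": -2.6, "turn": 0, "dz": -9.2, "gripper": 0.8}, {"dx": -11.3, "dy": -3.3, "turn": 0, "dz": -9.6, "gripper": 0.8}, {"dx": -13.8, "dy": -4, "turn": 0, "dz": -9.6, "gripper": 0.8}, {"dx": -16.3, "dy": -4.7, "turn": 0, "dz": -9.6, "gripper": 0.8}, {"dx": -18.8, "dy": -5.5, "turn": 0, "dz": -9.6, "gripper": 0.8}, {"dx": -21.3, "dy": -6.2, "turn": 0, "dz": -9.6, "gripper": 0.8}, {"dx": -23.8, "dy": -6.9, "turn": 0, "dz": -9.6, "gripper": 0.8}, {"dx": -26.2, "dy": -7.6, "turn": 0, "dz": -9.6, "gripper": 0.8}, {"dx": -28.2, "dy": -8.2, "turn": 0, "dz": -9.6, "gripper": 0.8}, {"dx": -29.8, "dy": -8.6, "turn": 0, "dz": -9.6, "gripper": 0.8}, {"dx": -30.8, "dy": -8.9, "turn": 0, "dz": -9.6, "gripper": 0.8}, {"dx": -31.1, "dy": -9, "turn": 0, "dz": -9.6, "gripper": 0.8}, {"dx": -31.1, "dy": -9, "turn": 0, "dz": -9.6, "gripper": 0.8}, {"dx": -31.1, "dy": -9, "turn": 0, "dz": -9.6, "gripper": 0.8}]'

```text
time_s: 21.9
eef_pos: [0.4906, -0.2707, 0.1612]
eef_rot: [-0.0, 0.707, 0.708, 0.0]
wrist_force: [-0.2, 0.2, -1.1]
opening: 0.447
```

```bash
python3 -c "
from h import *
shot('side','s18.png');shot('top','t18.png')
go(.4905,-.2715,.161,90)
s=load('s18');b=cv2.resize(s['image'][220:460,330:530,::-1],None,fx=2.5,fy=2.5,interpolation=cv2.INTER_CUBIC)
cv2.imwrite('pics/s18c.png',b)
"
```

```text
pos [ 0.4906 -0.2708  0.1613] xang 90.07 tilt [-1.e-04  2.e-04 -1.e+00] -> dx -0.07 dy -0.01 dz 0.03 turn 0.1 t 22.0 F [ 0.2  0.8 -1.9] open 0.447
```

View pics/s18c.png

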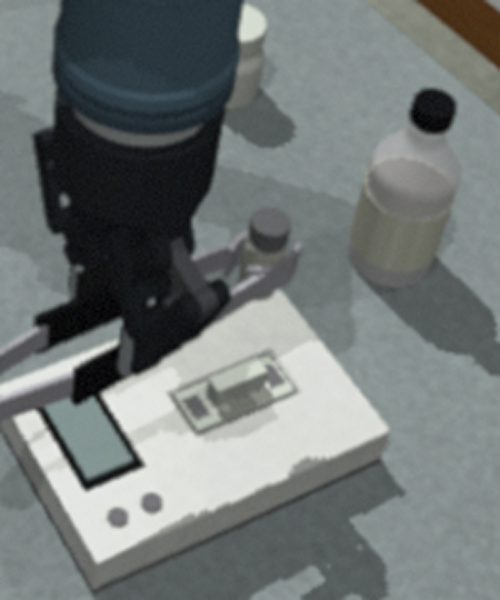

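View pics/t18.png

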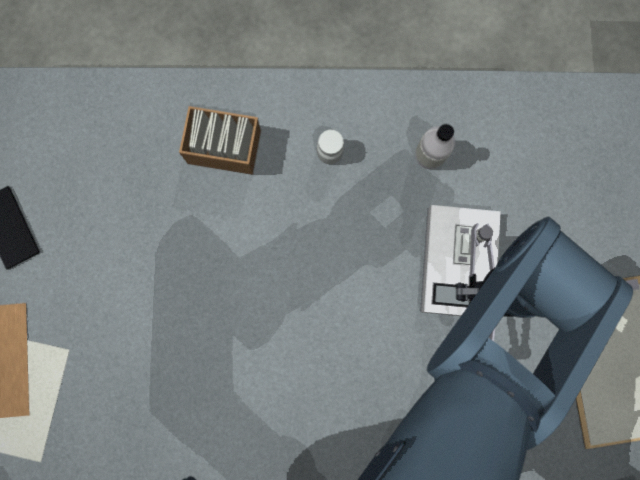

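```bash
python3 - <<'E'
from h import *
t=load('t18');s=load('s18')
a=cv2.resize(t['image'][210:280,445:515,::-1],None,fx=8,fy=8,interpolation=cv2.INTER_CUBIC);cv2.imwrite('pics/t18c.png',a)
b=cv2.resize(s['image'][295:345,410:460,::-1],None,fx=11,fy=11,interpolation=cv2.INTER_CUBIC);cv2.imwrite('pics/s18d.png',b)
E
```

```text
(no output)
```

View pics/t18c.png

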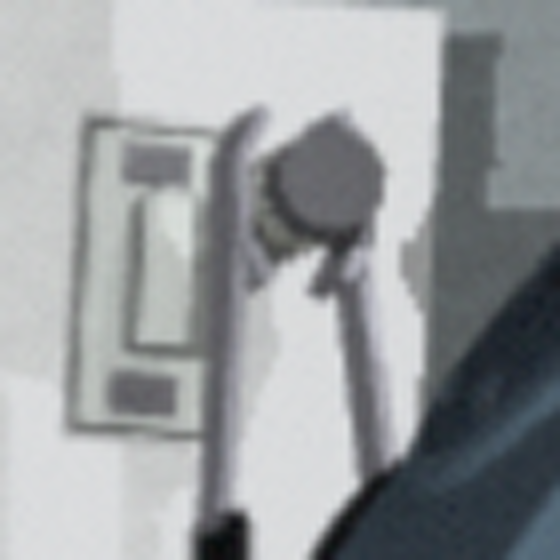

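View pics/s18d.png

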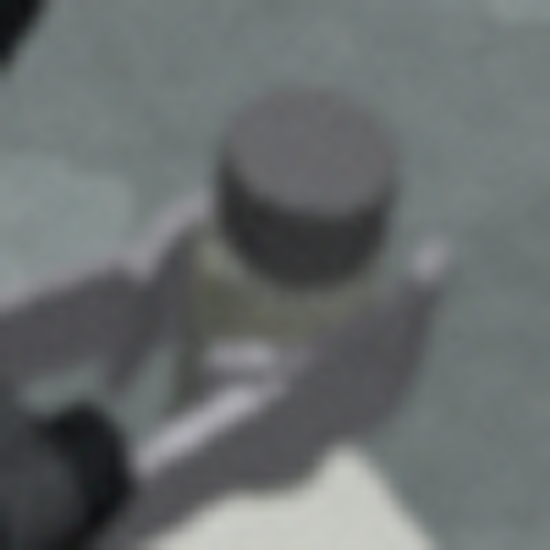

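```bash
python3 - <<'E'
from h import *
t=load('t18');s=load('s18')
P=(445+330.5/8-.5,210+180.5/8-.5);Q=(410+312.5/11-.5,295+153.5/11-.5)
print(onz(t,*P,.191),onz(s,*Q,.191))
o1,d1=ray(t,*P);o2,d2=ray(s,*Q);k=np.linalg.lstsq(np.stack([d1,-d2],1),o2-o1,rcond=None)[0];print(o1+d1*k[0],o2+d2*k[1])
# pocket from side
b=cv2.resize(s['image'][350:405,390:460,::-1],None,fx=10,fy=10,interpolation=cv2.INTER_CUBIC);cv2.imwrite('pics/s18e.png',b)
E
```

```text
[ 0.58983588 -0.27094323  0.191     ] [ 0.58925127 -0.27105846  0.191     ]
[ 0.58987759 -0.2710217   0.19073148] [ 0.58951645 -0.27081402  0.19061469]
```

View pics/s18e.png

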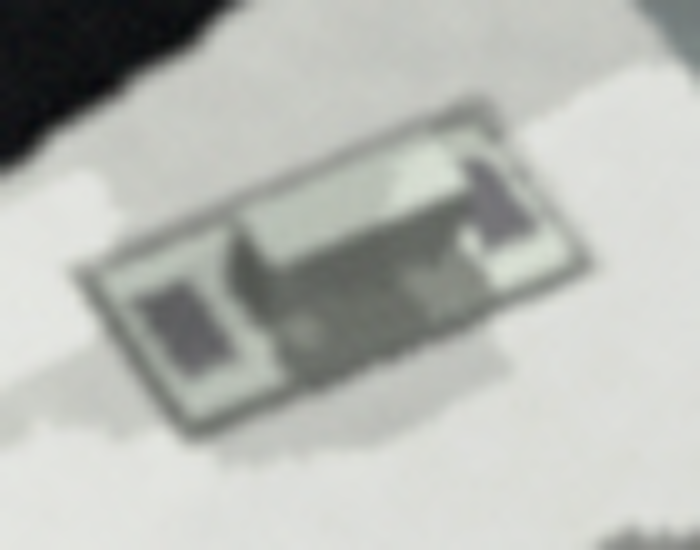

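Emit:
drive_tool --commands '[{"dx": -0.1, "dy": 0, "turn": 0, "dz": 0, "gripper": 0.8}, {"dx": -0.1, "dy": 0, "turn": 0, "dz": 0, "gripper": 0.8}, {"dx": -0.1, "dy": 0, "turn": 0, "dz": 0, "gripper": 0.8}, {"dx": -0.1, "dy": 0, "turn": 0, "dz": 0, "gripper": 0.8}]'

```text
time_s: 22.5
eef_pos: [0.4905, -0.2724, 0.1613]
eef_rot: [0.0, 0.707, 0.707, -0.0]
wrist_force: [-0.4, 0.3, -2.8]
opening: 0.448
```

```bash
python3 -c "
from h import *
go(.4905,-.2715,.161,90)
print(ctrl.hand_in())
"
```

```text
pos [ 0.4905 -0.2724  0.1613] xang 90.02 tilt [ 0. -0. -1.] -> dx 0.09 dy 0.00 dz 0.03 turn 0.0 t 22.5 F [-0.4  0.3 -2.8] open 0.448
the job is handed in; nothing more can be done
None
```

The job is done and was handed in at about 22.5 s.

- **Cartridge:** I laid it in the pocket and pressed it down with about 41 N. It stopped at the expected seated height, and after letting go it looked flush in the wrist and side pictures.
- **Vial:** I picked up the tongs, closed them on the vial and lifted it; the gripper never touched it. It is held upright over the cartridge.
- **Final position:** My last two-view check put the vial at (0.590, -0.271) m, with the pocket at about (0.590, -0.272) m, and its base about 100 mm above the reader's top. After that I moved the tool about 1.5 mm towards -y and checked only the arm's reading. That moved the vial from about 1 mm on the +y side to about 0.5 mm on the -y side.
- **Bystanders:** The bottle, the jar and the swab box look unmoved in the last top view.

**Checks that disagreed or failed:**
- The top and wrist cameras differed by 2–3 mm on the cartridge and the tongs, so I relied mainly on the close wrist views.
- The gripper opening reads about 2 mm small on known widths.
- During the press there was also a sideways force of about 20 N.
- One move call was refused for missing keys; the arm did not move.

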